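# Hang the serving tools back on the revolving stand

### The job

The buffet is over: put the tools lying on the table away. Turn the revolving utensil stand so that a free hook faces the front (its open side, towards you), and hang each serving tool (red cake slice, green spatula, blue spoon: those that are there) by the eye of its handle on a free hook of its own, turning the next free hook forward as needed; hang the orange bottle opener by its ring on its own peg stand, and leave everything hanging freely, at most swaying a little, without knocking the other things on the table about.

Things in the scene. Friction and masses are not known exactly. Their poses are not given: they have to be found in the camera images.
- utensil_stand: fixed part of the revolving stand: dark wood foot 240 mm wide, 17 mm high, post, white half-round splash guard (radius 118 mm, 215 mm high) round its back; origin: centre of the foot's underside, on the axis; -x is the open front. Six hooks 60 degrees apart turn above it: three free, three with black-handled tools fixed there for good
- turntable (a joint): angle of the turntable (the crown with the six hooks and the knob) on the fixed foot, rad, growing anticlockwise seen from above; it turns -6.4 to 6.4, with a little friction (0.06 Nm), and stays where it is left
- knob (a point): middle of the round light wood knob on top of the turntable, 44 mm wide, on the stand's axis 280 mm above the table (the knob's side reaches from 262 to 296 mm); turn the turntable by it. The hook tips stand 88 mm from the axis, up to 265 mm high
- hook_a (a point): seat (lowest point of the bend, wire centre) of a FREE hook of the turntable: 6 mm steel wire whose level shank comes out of the crown, bends at the seat 66 mm from the axis, 236 mm above the table, and rises outward to the tip, 22 mm further out and 26 mm higher. A tool hangs with its eye round the seat, the eye's centre about 7 mm lower
- hook_b (a point): seat (lowest point of the bend, wire centre) of a FREE hook of the turntable: 6 mm steel wire whose level shank comes out of the crown, bends at the seat 66 mm from the axis, 236 mm above the table, and rises outward to the tip, 22 mm further out and 26 mm higher. A tool hangs with its eye round the seat, the eye's centre about 7 mm lower
- hook_c (a point): seat (lowest point of the bend, wire centre) of a FREE hook of the turntable: 6 mm steel wire whose level shank comes out of the crown, bends at the seat 66 mm from the axis, 236 mm above the table, and rises outward to the tip, 22 mm further out and 26 mm higher. A tool hangs with its eye round the seat, the eye's centre about 7 mm lower
- opener_stand: small fixed stand with one hook for the opener: round dark wood foot 80 mm wide, a steel post 12 mm thick with a ball on top, 229 mm high in all; origin: centre of the underside; the hook points to its -x side
- opener_peg (a point): seat of the hook on the opener stand, 46 mm in front (-x) of its post and 205 mm above the table; a hook like those on the turntable (6 mm wire, tip 22 mm further out and 26 mm higher, shank rising 16 mm to the post); it hangs the opener with the centre of the ring about 7 mm below the seat
- cake_slice: cake slice about 178 mm long with a red handle, lying flat. Origin: centre of its underside; the handle (22 mm wide, 13 mm thick, the place to grip) runs from 15 mm on its +x side to 70 mm on its -x side; a thin triangular steel blade 47 mm wide is at +x (to 93 mm), the hanging eye at -x. It is the same both sides up, weighs about 90 g. May be absent (then its pose is None)
- cake_slice_eye (a point): centre of the steel wire eye at the end of the cake slice's handle (inner width 20 mm, wire 5 mm thick), 82 mm to the -x side of the cake slice's origin, 6.5 mm above its underside; the axis of the hole is the tool's z
- spatula: slotted spatula about 178 mm long with a green handle, lying flat. Origin: centre of its underside; the handle (22 mm wide, 13 mm thick, the place to grip) runs from 15 mm on its +x side to 70 mm on its -x side; a thin rectangular steel blade 45 mm wide is at +x (to 93 mm), the hanging eye at -x. It is the same both sides up, weighs about 90 g. May be absent (then its pose is None)
- spatula_eye (a point): centre of the steel wire eye at the end of the spatula's handle (inner width 20 mm, wire 5 mm thick), 82 mm to the -x side of the spatula's origin, 6.5 mm above its underside; the axis of the hole is the tool's z
- serving_spoon: serving spoon about 178 mm long with a blue handle, lying flat. Origin: centre of its underside; the handle (22 mm wide, 13 mm thick, the place to grip) runs from 15 mm on its +x side to 70 mm on its -x side; an oval steel bowl 41 mm wide is at +x (to 93 mm), the hanging eye at -x. It is the same both sides up, weighs about 90 g. May be absent (then its pose is None)
- serving_spoon_eye (a point): centre of the steel wire eye at the end of the spoon's handle (inner width 20 mm, wire 5 mm thick), 82 mm to the -x side of the spoon's origin, 6.5 mm above its underside; the axis of the hole is the tool's z
- bar_opener: flat bottle opener (bar blade) 152 mm long, lying flat: an orange grip 26 mm wide and 9 mm thick from 45 mm on its -x side to 37 mm on its +x side, a steel end 38 mm wide at +x (to 76 mm), an orange ring at -x; origin: centre of its underside; the same both sides up, about 100 g
- bar_opener_eye (a point): centre of the opener's ring (inner width 21 mm, 8 mm thick), 58 mm to the -x side of its origin, 4.5 mm above its underside; the axis of the hole is the opener's z
- water_bottle: bystander: small plastic water bottle, 65 mm wide, 213 mm high; origin: centre of its underside
- beer_bottle: bystander: brown beer bottle, 62 mm wide, 228 mm high; origin: centre of its underside
- tumbler: bystander: clear glass tumbler, 81 mm wide, 93 mm high; origin: centre of its underside
- sugar_shaker: bystander: sugar shaker, 44 mm wide, 90 mm high; origin: centre of its underside
- cream_pot: bystander: white stoneware pot, 68 mm wide, 66 mm high. Not listed, all fixed: a red cool bag (about 0.3 m wide and 0.25 m high) on the near left part of the table, a kitchen roll 228 mm high and a stack of plates at the far left, flat beer mats at the near edge; origin: centre of its underside
There are look-alikes about, which are no part of the job. There is more than one size of the opener_stand; the job needs the larger.

How it is judged:
On the way:
1. a free hook is turned to the front of the stand (within about 30 degrees) (x of any of hook_a, hook_b, hook_c in the frame of utensil_stand below -0.056 m), for 0.2 s.
At the end, for the whole second after the job is handed in: each serving tool present hangs on a free hook of its own (eye centre within 28 mm of the seat, eyes 35 mm apart or more), the opener on its peg (ring centre within 28 mm of the seat); all hang blade down within about 25 degrees, let go, swaying at most slowly (0.2 m/s); turntable at rest ((distance between cake_slice_eye and hook_a below 0.028 m or distance between cake_slice_eye and hook_b below 0.028 m or distance between cake_slice_eye and hook_c below 0.028 m) and angle between each of cake_slice, spatula, serving_spoon, bar_opener's own x axis and vertical above 2.69159 rad and linear speed of each of cake_slice, spatula, serving_spoon, bar_opener below 0.2 m/s and (distance between spatula_eye and hook_a below 0.028 m or distance between spatula_eye and hook_b below 0.028 m or distance between spatula_eye and hook_c below 0.028 m) and (distance between serving_spoon_eye and hook_a below 0.028 m or distance between serving_spoon_eye and hook_b below 0.028 m or distance between serving_spoon_eye and hook_c below 0.028 m) and distance between cake_slice_eye and spatula_eye above 0.035 m and distance between each of cake_slice_eye, spatula_eye and serving_spoon_eye above 0.035 m and distance between bar_opener_eye and opener_peg below 0.028 m and velocity of joint turntable between -0.05 and 0.05 rad/s); the robot touches nothing.
It fails at once if another thing on the table is knocked over (angle between any of water_bottle, beer_bottle, tumbler, sugar_shaker, cream_pot's own z axis and vertical above 0.35 rad).
It fails at once if another thing on the table is moved by more than 3 cm (distance of any of water_bottle, beer_bottle, tumbler, sugar_shaker, cream_pot from where it was at the start of the episode above 0.03 m).
Of cake_slice, spatula, serving_spoon only 2 to 3 are there at a start; the rules pass over those that are not, and their reading is None.
At some moment in a run one of cake_slice, spatula, serving_spoon, bar_opener may be knocked a few centimetres aside while the robot is not near it.
Once in a run the grip may slacken for a moment while it holds something.
It also fails if it takes over 210 s, if anything falls off the work surface, if the arm or the gripper's body presses on something with over 40 N, if the wrist force passes 120 N, or if a joint passes its speed limit or range.

### The arm

A 6-joint arm with a two-finger parallel gripper is mounted at the origin on a cart in front of the work surface, level with it; the furniture and walls round the work are solid. World frame = base frame: x ahead of the robot, y to its left, z up, the work surface at z = 0. Lengths are in m, angles in rad, forces in N, time in s.
With the tool pointing down it reaches from about 0.35 to 0.975 m from the base axis. Payload 4.9 kg.
Tool frame: the origin (TCP) lies at the very end of the fingers, on their centre line; the grasp point (between the pads) lies 19 mm behind it; z points along the fingers, y is the line along which they close (so a half turn about z gives the same grasp; the last joint's range is limited). The gripper opens to 85 mm and grips with 20 to 120 N. Pads are 22 mm wide; open, the fingers measure 114 mm over their backs; the gripper's body (76 mm by 85 mm) begins 54 mm behind the grasp point. The pads swing forward as they close: fully open they stand 13 mm farther back than shut.
Start: joints at [-1.417, 0.053, 1.613, -0, 1.476, -0.119], TCP at [0.168, -0.602, 0.231] pointing down, gripper open.
Joint ranges: [-3.01, 3.01], [-1.01, 2.22], [0.06, 2.58], [-1.02, 4.17], [0.09, 2.62], [-3.14, 3.14]. Speed limits (rad/s): [2.57, 2.57, 3.14, 3.14, 3.14, 3.14].

### API

Orientations are given as a unit quaternion [w, x, y, z].
In Python, from plant import * gives the robot as it stands.
- The arm moves only by the tool jog_arm, never from a script. Its argument "moves" is a list that holds one entry, the list of rows, each a list of 7 numbers: the finger opening in cm, from 0 to 8.54, then the shift along the tool's x, y, z in cm, then the turn, a rotation vector about the tool's x, y, z in rad. A call has 1 to 20 rows; each row shifts and turns the commanded pose from where the row before left it, along the tool's axes as they then stand; what a row does not reach is not made up. A row lasts 1/12 s, in which the tool goes at most 41.7 mm and 7.16 degrees, less where a joint would pass 70% of its speed; a pose out of reach is approached as far as the arm can. A call is refused whole if a number of a shift passes 4.17 or a number of a turn 0.125, either way. A call with a gripper value outside its range is refused whole. The fingers move at their own pace and stop on an object; the grip force is fixed at half the most. Time passes only in rows, so rows that do not move let the fingers close. It gives the time, the measured TCP pose, the force, the opening and the grip force at its end, in the units of the state.
- state(): the state, without advancing time (a new reading comes with each control period).
- grab_frame(name): name is "scene" or "top"; returns a dict with "color" (400x640x3 uint8, blue, green, red), "depth" (400x640 float32, m along the optical axis (not along the pixel's ray), 0 where there is no reading), "fx", "fy", "cx", "cy" (pixels), "R" (3x3) and "t" (3): a world point X has camera coordinates R X + t. Camera axes: x right, y down, z forward; pixel columns grow to the right and rows downward; lengths in m; the calibration is good to about 2 mm. A picture is of the moment at which its call begins.
- job_done(): hands the job in; it is judged then, once.
Trained networks look in a picture, given as the dict that the camera call returned (one of the last four; its "shot" number tells which), for a name from the list of things; names that differ only in an ending like _2 or _b are one class to them, and where a whole thing is asked for, a point or a joint stands for the part that bears it (a point fixed in the world has none). Each returns a list of dicts, best first, with "p" (0 to 1); they miss things now and then, are a little off and sometimes report something else, mostly with a low value. They report only what shows in the picture. A call takes as long as a camera call. They do not tell look-alikes from the thing itself.
- recognise(name, picture): "rect" ([centre column, centre row, width, height] in pixels, round what is visible of it).
- regions_of(name, picture): "pixels" (400x640 bool, what is visible of it) and "rect" ([centre column, centre row, width, height] in pixels, round what is visible of it).
The state is a dict: "time": time; "joint_pos": joint angles; "joint_vel": joint speeds; "joint_efforts": joint torques, N m; "tool_pos": TCP position; "tool_rot": TCP orientation; "contact_force": force on the tool from outside, world axes, zero at the start; "ft_torque": the same for the moment, N m; "gripper_width": opening from 0.0 (shut) to 1.0 (fully open); "grasp_force": force on a finger pad.
Only numpy, scipy, OpenCV 4.12 (cv2) and the standard library are available. Lean on these libraries where they do the work, as an engineer would, in place of code of your own. Each camera call takes 0.05 s, during which the arm holds its last target. There are 200 camera calls.

## Working session

There is one attempt and no reset: what is moved stays moved. The work goes in short steps, Python scripts to look and compute and a tool call to move; the robot and the scene stay as the last step left them, time stands still between calls to the robot, and variables do not carry over. Pictures are saved under pics/ and viewed, at most 18 in all, crops included, and the job is handed in when it is done.

Besides the shell and the picture viewer there is one more tool, called after "Request:" as a command line: name --argument value ..., lists and objects as JSON in quotes. jog_arm: Moves the arm, as the interface text tells. Its arguments: {"type":"object","properties":{"moves":{"type":"array"}},"required":["moves"]}

```bash
mkdir -p pics; ls; python3 - <<'E'
from plant import *
import cv2,numpy as np
print(state())
for n in("scene","top"):
    f=grab_frame(n); cv2.imwrite(f"pics/{n}0.png",f["color"]); print(n,f["fx"],f["R"],f["t"],f["shot"])
E
```

```text
pics
{'time': 0.0, 'joint_pos': array([-1.41699483e+00,  5.33687968e-02,  1.61429489e+00, -7.20517127e-06,
        1.47601409e+00, -1.19011056e-01]), 'joint_vel': array([ 0.00030491, -0.00225098,  0.00067076,  0.00014505,  0.00021825,
        0.0002561 ]), 'joint_efforts': array([-9.01388885e-04, -3.93688095e+01, -3.70180035e+01, -2.25713234e-04,
        7.05724378e-03,  1.37124283e-05]), 'tool_pos': array([ 0.1682956 , -0.60126316,  0.23005509]), 'tool_rot': array([-1.04234215e-03,  9.90710495e-01,  1.35983925e-01, -2.17201995e-05]), 'contact_force': array([-0.35171724, -0.57363674,  0.16705486]), 'ft_torque': array([ 0.00603403, -0.03045323, -0.00758695]), 'grasp_force': 0.0, 'gripper_width': 1.0035038052351755}
scene 493.3278893327699 [[ 0.70303474 -0.7109952  -0.01509877]
 [-0.51235223 -0.49166339 -0.70410391]
 [ 0.49319098  0.5027454  -0.70993642]] [-0.28849731  0.45635332  1.42800392] 1
top 432.656566582446 [[-0.02418939 -0.99962001 -0.01321777]
 [-0.98486674  0.02609794 -0.17133713]
 [ 0.17161698  0.0088732  -0.98512379]] [0.15503893 0.54467946 1.61727983] 2
```

View pics/scene0.png

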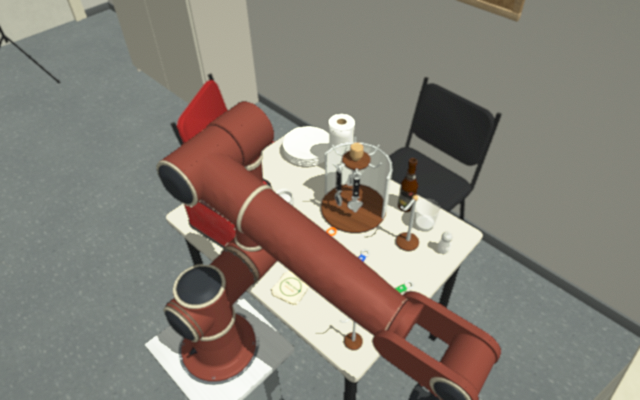

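View pics/top0.png

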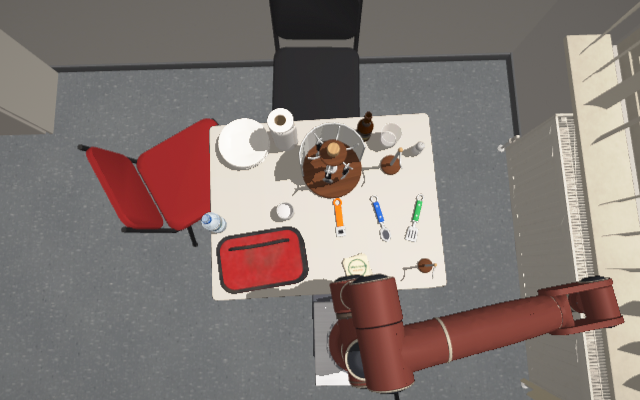

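```bash
cat > h.py <<'E'
from plant import *
import cv2,numpy as np
from scipy.spatial.transform import Rotation as Ro
def plane(f,uv,z):
    uv=np.atleast_2d(uv).astype(float)
    d=np.c_[(uv[:,0]-f["cx"])/f["fx"],(uv[:,1]-f["cy"])/f["fy"],np.ones(len(uv))]@f["R"]
    c=-f["R"].T@f["t"]
    return c+d*((z-c[2])/d[:,2])[:,None]
def cloud(f,m=None):
    d=f["depth"]; ok=d>0
    if m is not None: ok&=m
    v,u=np.nonzero(ok); z=d[v,u]
    return (np.c_[(u-f["cx"])/f["fx"]*z,(v-f["cy"])/f["fy"]*z,z]-f["t"])@f["R"]
def proj(f,X):
    p=np.atleast_2d(X)@f["R"].T+f["t"]; return p[:,:2]/p[:,2:]*[f["fx"],f["fy"]]+[f["cx"],f["cy"]]
def crop(f,name,c,w,h,s):
    x,y=int(c[0]-w/2),int(c[1]-h/2)
    cv2.imwrite("pics/"+name,cv2.resize(f["color"][y:y+h,x:x+w],None,fx=s,fy=s,interpolation=cv2.INTER_CUBIC)); print("crop origin",x,y,"scale",s)
HUE={"spatula":(45,80),"serving_spoon":(100,125),"bar_opener":(8,20),"cake_slice":None}
TH={"spatula":.0065,"serving_spoon":.0065,"bar_opener":.0045}
def tool(f,name):
    "origin xy + yaw of tool from handle colour and whole region"
    r=regions_of(name,f)
    if not r: return None
    r=r[0]; m=r["pixels"]
    P=plane(f,np.argwhere(m)[:,::-1],TH.get(name,.0065))[:,:2]
    hsv=cv2.cvtColor(f["color"],cv2.COLOR_BGR2HSV)
    mm=cv2.dilate(m.astype(np.uint8),np.ones((5,5)))>0
    lo,hi=HUE[name]
    hm=mm&(hsv[...,0]>=lo)&(hsv[...,0]<=hi)&(hsv[...,1]>110)&(hsv[...,2]>60)
    H=plane(f,np.argwhere(hm)[:,::-1],TH[name]*2)[:,:2]
    c=H.mean(0); ax=np.linalg.svd(H-c)[2][0]
    if (P.mean(0)-c)@ax<0: ax=-ax
    h=(H-c)@ax; p=(P-c)@ax; w=(H-c)@[-ax[1],ax[0]]
    return dict(p=r["p"],n=len(P),hc=c.round(4),yaw=np.arctan2(ax[1],ax[0]).round(3),h=(h.min().round(3),h.max().round(3)),all=(p.min().round(3),p.max().round(3)),w=np.ptp(w).round(3))
E
python3 - <<'E'
from h import *
f=grab_frame("top"); g=grab_frame("scene")
for n in("spatula","serving_spoon","bar_opener"):
    print(n,tool(f,n)); 
for n in("cake_slice","opener_stand","utensil_stand","water_bottle","beer_bottle","tumbler","sugar_shaker","cream_pot"):
    for nm,F in(("top",f),("scene",g)):
      for r in regions_of(n,F)[:3]:
        X=cloud(F,r["pixels"]); print(n,nm,round(r["p"],2),np.round(r["rect"]),len(X),"med",np.median(X,0).round(3),"zmax",X[:,2].max().round(3), "range",X.min(0).round(3),X.max(0).round(3))
crop(f,"topc.png",(350,190),160,140,5)
crop(g,"scec.png",(375,200),160,120,5)
E
```

```text
spatula {'p': 0.63, 'n': 237, 'hc': array([ 0.4901, -0.2524]), 'yaw': np.float64(2.851), 'h': (np.float64(-0.038), np.float64(0.038)), 'all': (np.float64(-0.044), np.float64(0.117)), 'w': np.float64(0.02)}
serving_spoon {'p': 0.58, 'n': 294, 'hc': array([ 0.489 , -0.1007]), 'yaw': np.float64(-2.884), 'h': (np.float64(-0.04), np.float64(0.039)), 'all': (np.float64(-0.051), np.float64(0.118)), 'w': np.float64(0.021)}
bar_opener {'p': 0.78, 'n': 237, 'hc': array([0.4929, 0.055 ]), 'yaw': np.float64(-3.061), 'h': (np.float64(-0.061), np.float64(0.055)), 'all': (np.float64(-0.053), np.float64(0.091)), 'w': np.float64(0.033)}
cake_slice scene 0.43 [405. 288.  16.  14.] 81 med [ 0.52  -0.266  0.012] zmax 0.02 range [ 0.496 -0.284 -0.001] [ 0.554 -0.251  0.02 ]
opener_stand top 0.73 [392. 162.  16.  29.] 342 med [ 0.673 -0.156  0.017] zmax 0.232 range [ 0.613 -0.199 -0.006] [ 0.717 -0.124  0.232]
opener_stand top 0.64 [428. 267.  18.  16.] 198 med [ 0.277 -0.266  0.011] zmax 0.163 range [ 0.253 -0.305 -0.009] [ 0.306 -0.242  0.163]
opener_stand scene 0.95 [410. 223.  28.  55.] 582 med [ 0.67
[... 1834 characters left out ...]
0.88 [428. 215.  26.  33.] 670 med [ 0.78  -0.158  0.058] zmax 0.098 range [ 0.737 -0.197 -0.242] [1.121 0.007 0.098]
tumbler scene 0.66 [408. 186.  22.  53.] 647 med [ 0.79  -0.064  0.123] zmax 0.235 range [ 0.61  -0.163 -0.25 ] [1.242 0.206 0.235]
sugar_shaker top 0.45 [418. 148.  14.  15.] 110 med [ 0.726 -0.258  0.075] zmax 0.096 range [ 0.713 -0.28   0.019] [ 0.751 -0.245  0.096]
cream_pot top 0.67 [284. 210.  18.  16.] 203 med [0.5   0.259 0.044] zmax 0.072 range [0.468 0.228 0.031] [0.53  0.289 0.072]
cream_pot scene 0.43 [286. 197.  13.  18.] 149 med [0.514 0.267 0.048] zmax 0.642 range [ 0.144 -0.171 -0.007] [0.571 0.339 0.642]
crop origin 270 120 scale 5
crop origin 295 140 scale 5
```

View pics/topc.png

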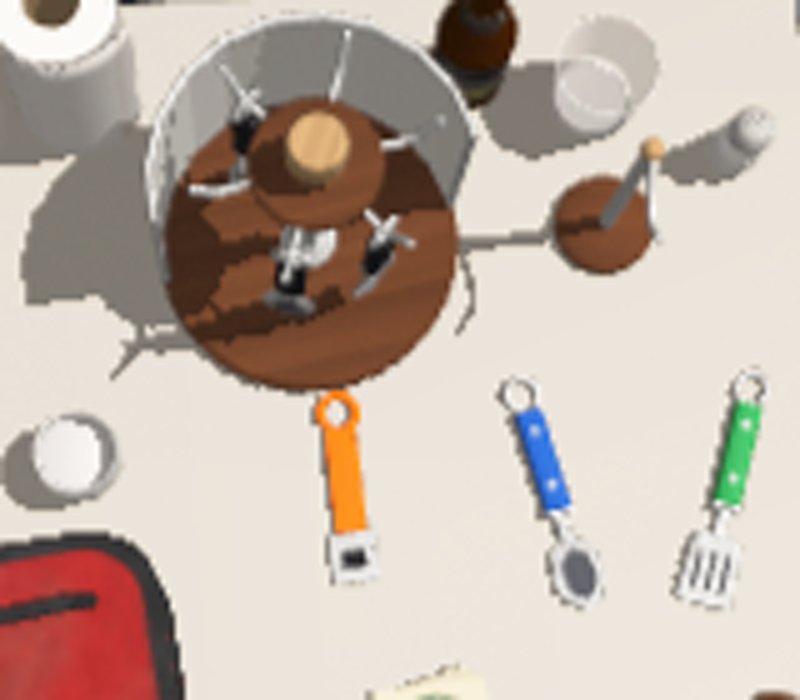

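View pics/scec.png

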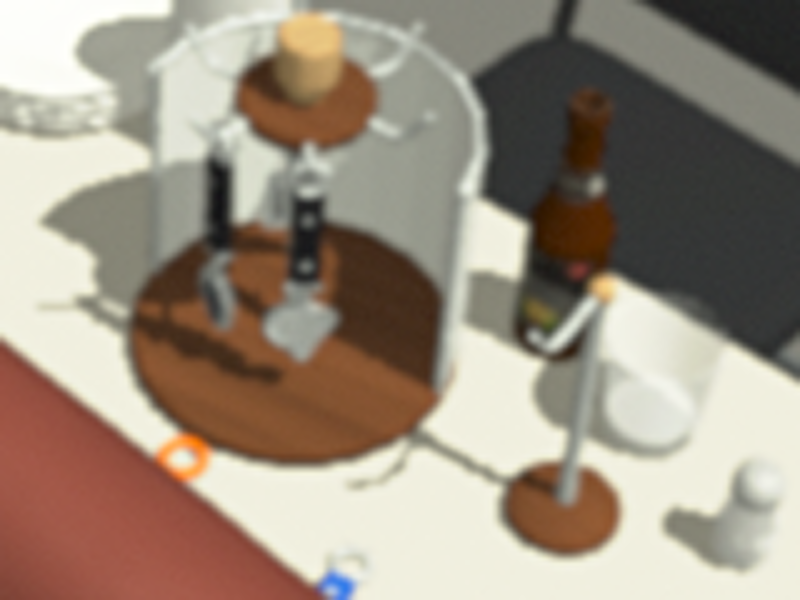

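```bash
python3 - <<'E'
from h import *
from scipy.optimize import least_squares
f=grab_frame("top"); g=grab_frame("scene")
def circ(P):
    s=least_squares(lambda q:np.hypot(*(P-q[:2]).T)-q[2],[*P.mean(0),.05],loss="soft_l1",f_scale=.003); return s.x.round(4)
for nm,F in(("top",f),("scene",g)):
    X=cloud(F)
    near=np.hypot(X[:,0]-.69,X[:,1]-.07)<.16
    K=X[near&(X[:,2]>.285)&(X[:,2]<.31)]
    K=K[np.hypot(*(K[:,:2]-np.median(K[:,:2],0)).T)<.03]
    print(nm,"knob",len(K),K.mean(0).round(4),(K.min(0)+K.max(0))/2, np.ptp(K,0).round(3))
    c=((K.min(0)+K.max(0))/2)[:2]
    H=X[near&(X[:,2]>.225)&(X[:,2]<.28)]; r=np.hypot(*(H[:,:2]-c).T); a=np.degrees(np.arctan2(*(H[:,:2]-c).T[::-1]))
    s=(r>.06)&(r<.10)
    for b in range(-180,180,15):
        q=s&(a>=b)&(a<b+15)
        if q.sum(): print("  hookbin",b,q.sum(),a[q].mean().round(1),r[q].mean().round(3),H[q,2].mean().round(3))
    G=X[near]; r=np.hypot(*(G[:,:2]-c).T); q=(r>.108)&(r<.13)&(G[:,2]>.1); a=np.degrees(np.arctan2(*(G[q,:2]-c).T[::-1])); print("  guard",np.histogram(a,bins=np.arange(-180,181,10))[0],a.min(),a.max())
    O=X[np.hypot(X[:,0]-.67,X[:,1]+.155)<.1]
    B=O[O[:,2]>.218];print(" ball",len(B),np.median(B,0).round(4),B.min(0),B.max(0))
    T=O[(O[:,2]>.19)&(O[:,2]<.24)];print(" hook",T[np.argsort(T[:,0])][::max(1,len(T)//14)].round(3).tolist())
hsv=cv2.cvtColor(f["color"],cv2.COLOR_BGR2HSV)
m=(hsv[...,0]<20)&(hsv[...,1]>90)&(hsv[...,2]<170)
v,u=np.nonzero(m); 
P=plane(f,np.c_[u,v],.012)[:,:2]; P=P[np.hypot(P[:,0]-.672,P[:,1]+.156)<.05]
print("foot opener",len(P),P.mean(0),(P.min(0)+P.max(0))/2,np.ptp(P,0))
P=plane(f,np.c_[u,v],.017)[:,:2]; P=P[np.hypot(P[:,0]-.67,P[:,1]-.07)<.14]; print("foot stand",P.min(0),P.max(0),(P.min(0)+P.max(0))/2)
E
```

```text
top knob 136 [0.6684 0.0774 0.2955] [0.66896559 0.07700096 0.2954865 ] [0.042 0.04  0.02 ]
  hookbin -150 16 -138.8 0.072 0.247
  hookbin -135 9 -130.6 0.069 0.243
  hookbin -90 13 -76.2 0.076 0.251
  hookbin -75 5 -73.3 0.078 0.25
  hookbin -30 11 -16.2 0.077 0.249
  hookbin -15 8 -13.9 0.075 0.25
  hookbin 30 16 42.2 0.072 0.247
  hookbin 45 13 49.5 0.072 0.246
  hookbin 90 11 103.1 0.077 0.25
  hookbin 105 6 105.8 0.075 0.25
  hookbin 150 13 161.4 0.072 0.247
  hookbin 165 9 168.8 0.069 0.244
  guard [ 0  0  0  0  0  0  0  0  0  0 38 44 42 49 60 60 47 61 65 57 54 46 49 40
 34 26 17  9 19  0  0  0  0  0  0  0] -78.48202978477384 104.88891198697033
 ball 31 [ 0.6758 -0.158   0.2237] [ 0.61013397 -0.16624592  0.219049  ] [ 0.68785809 -0.15202404  0.23464661]
 hook [[0.61, -0.158, 0.228], [0.62, -0.157, 0.219], [0.63, -0.159, 0.208], [0.637, -0.156, 0.208], [0.644, -0.156, 0.209], [0.65, -0.156, 0.211], [0.658, -0.157, 0.209], [0.663, -0.156, 0.217], [0.67, -0.159, 0.22], [0.673, -0.157, 0.196], [0.675, -0.159, 0.226], [0.678, -0.154, 0.191], [0.679, -0.166, 0.224], [0.682, -0.155, 0.
[... 668 characters left out ...]
5683 106.52205956694333
 ball 34 [ 0.6721 -0.1624  0.2237] [ 0.60456816 -0.17022068  0.21910511] [ 0.68509228 -0.15361146  0.23454267]
 hook [[0.605, -0.163, 0.235], [0.614, -0.161, 0.221], [0.632, -0.161, 0.207], [0.641, -0.162, 0.209], [0.65, -0.162, 0.216], [0.656, -0.161, 0.211], [0.662, -0.164, 0.217], [0.668, -0.162, 0.224], [0.672, -0.166, 0.206], [0.672, -0.167, 0.198], [0.673, -0.166, 0.219], [0.674, -0.165, 0.199], [0.675, -0.163, 0.207], [0.676, -0.165, 0.211], [0.678, -0.166, 0.219], [0.68, -0.168, 0.224]]
foot opener 252 [ 0.67452814 -0.15587174] [ 0.67531996 -0.156923  ] [0.07414624 0.07177601]
foot stand [ 0.53466477 -0.04120629] [0.78367547 0.18949823] [0.65917012 0.07414597]
```

Request:
jog_arm --moves '[[[8.5,0,0,-3.7,0,0,0],[8.5,0,0,-3.7,0,0,0],[8.5,0,0,-3.7,0,0,0],[8.5,0,0,-3.7,0,0,0],[8.5,2.75,-2.15,0,0,0,0],[8.5,2.75,-2.15,0,0,0,0],[8.5,2.75,-2.15,0,0,0,0],[8.5,2.75,-2.15,0,0,0,0],[8.5,2.75,-2.15,0,0,0,0],[8.5,2.75,-2.15,0,0,0,0],[8.5,2.75,-2.15,0,0,0,0],[8.5,2.75,-2.15,0,0,0,0],[8.5,2.75,-2.15,0,0,0,0],[8.5,2.75,-2.15,0,0,0,0],[8.5,2.75,-2.15,0,0,0,0],[8.5,2.75,-2.15,0,0,0,0]]]'

```text
time: 2.58
tool_pos: [0.4174, -0.2629, 0.3796]
tool_rot: [0.0, 0.991, 0.136, 0.0]
contact_force: [0.4, -0.2, 0.2]
gripper_width: 0.997
grasp_force: 0.0
```

Request:
jog_arm --moves '[[[8.5,2.75,-2.15,0,0,0,0],[8.5,2.75,-2.15,0,0,0,0],[8.5,2.75,-2.15,0,0,0,0],[8.5,2.75,-2.15,0,0,0,0],[8.5,2.75,-2.15,0,0,0,0],[8.5,2.75,-2.15,0,0,0,0],[8.5,2.75,-2.15,0,0,0,0],[8.5,2.75,-2.15,0,0,0,0],[8.5,2.75,-2.15,0,0,0,0],[8.5,2.75,-2.15,0,0,0,0],[8.5,0,0,0,0,0,0],[8.5,0,0,0,0,0,0]]]'

```text
time: 3.58
tool_pos: [0.624, 0.0181, 0.3785]
tool_rot: [-0.0, 0.991, 0.137, -0.001]
contact_force: [-1.0, -0.7, -0.2]
gripper_width: 0.994
grasp_force: 0.0
```

Request:
jog_arm --moves '[[[8.5,0,0,0,0,0,-0.12],[8.5,0,0,0,0,0,-0.12],[8.5,0,0,0,0,0,-0.12],[8.5,0,0,0,0,0,-0.12],[8.5,0,0,0,0,0,-0.12],[8.5,0,0,0,0,0,-0.12],[8.5,0,0,0,0,0,-0.12],[8.5,0,0,0,0,0,-0.12],[8.5,0,0,0,0,0,-0.12],[8.5,0,0,0,0,0,-0.12],[8.5,0,0,0,0,0,-0.12],[8.5,0,0,0,0,0,-0.12],[8.5,0,0,0,0,0,0],[8.5,0,0,0,0,0,0]]]'

```text
time: 4.75
tool_pos: [0.6232, 0.0156, 0.3797]
tool_rot: [0.0, 0.657, 0.754, 0.0]
contact_force: [-0.2, -0.4, -0.4]
gripper_width: 0.995
grasp_force: 0.0
```

```bash
cat >> h.py <<'E'
def pose():
    s=state(); q=s["tool_rot"]; return s,s["tool_pos"],Ro.from_quat([q[1],q[2],q[3],q[0]])
def go(p,R=None):
    "total shift (cm) in present tool axes, then the turn (rotvec in tool axes)"
    s,c,r=pose(); R=R or r
    print("t",round(s["time"],1),"pos",c.round(4),"j",s["joint_pos"].round(2),"w",round(s["gripper_width"],2),"F",s["contact_force"].round(1))
    print("shift cm",(r.inv().apply(np.array(p)-c)*100).round(2),"turn",(r.inv()*R).as_rotvec().round(3))
def down(yaw): # tool x at yaw, z down
    return Ro.from_matrix(np.array([[np.cos(yaw),np.sin(yaw),0],[np.sin(yaw),-np.cos(yaw),0],[0,0,-1]]).T)
E
python3 - <<'E'
from h import *
s,c,r=pose(); x=r.apply([1,0,0]); print(x, r.apply([0,0,1]))
go([.668,.075,.30],down(np.arctan2(x[1],x[0])))
f=grab_frame("top"); X=cloud(f); X=X[(np.hypot(X[:,0]-c[0],X[:,1]-c[1])<.08)&(X[:,2]>.3)]
E
```

```text
[-1.37164058e-01  9.90548282e-01 -3.49649941e-04] [ 4.05246714e-04 -2.96870550e-04 -9.99999874e-01]
t 4.8 pos [0.6232 0.0156 0.3797] j [-0.09  0.    1.42 -0.    1.72 -0.23] w 1.0 F [-0.2 -0.4 -0.4]
shift cm [5.27 5.25 7.97] turn [0. 0. 0.]
```

Request:
jog_arm --moves '[[[8.5,2.64,2.62,0,0,0,0],[8.5,2.63,2.63,0,0,0,0],[8.5,0,0,3.6,0,0,0],[8.5,0,0,3.6,0,0,0],[8.5,0,0,2.0,0,0,0],[8.5,0,0,1.7,0,0,0],[8.5,0,0,0,0,0,0],[4.6,0,0,0,0,0,0],[4.6,0,0,0,0,0,0],[4.6,0,0,0,0,0,0],[4.6,0,0,0,0,0,0],[4.6,0,0,0,0,0,0],[4.6,0,0,0,0,0,0]]]'

```text
time: 5.88
tool_pos: [0.6684, 0.0762, 0.2714]
tool_rot: [0.001, 0.655, 0.755, 0.001]
contact_force: [-0.1, -0.4, 0.0]
gripper_width: 0.536
grasp_force: 0.0
```

Request:
jog_arm --moves '[[[4.0,0,0,0,0,0,0],[4.0,0,0,0,0,0,0],[4.0,0,0,0,0,0,0],[4.0,0,0,0,0,0,0]]]'

```text
time: 6.22
tool_pos: [0.6685, 0.0762, 0.2717]
tool_rot: [0.001, 0.655, 0.755, 0.001]
contact_force: [-0.4, -0.8, 5.8]
gripper_width: 0.492
grasp_force: 62.4
```

```bash
python3 - <<'E'
from h import *
go([.668,.075,.27]); print(state()["grasp_force"],state()["gripper_width"]*85.4)
f=grab_frame("scene"); crop(f,"knob.png",proj(f,[.668,.075,.27])[0],130,110,5)
E
```

```text
t 6.2 pos [0.6685 0.0762 0.2717] j [ 0.    0.14  1.45 -0.    1.55 -0.14] w 0.49 F [-0.4 -0.8  5.8]
shift cm [-0.12 -0.07  0.17] turn [0. 0. 0.]
62.431005304679275 41.97581528300529
crop origin 290 97 scale 5
```

View pics/knob.png

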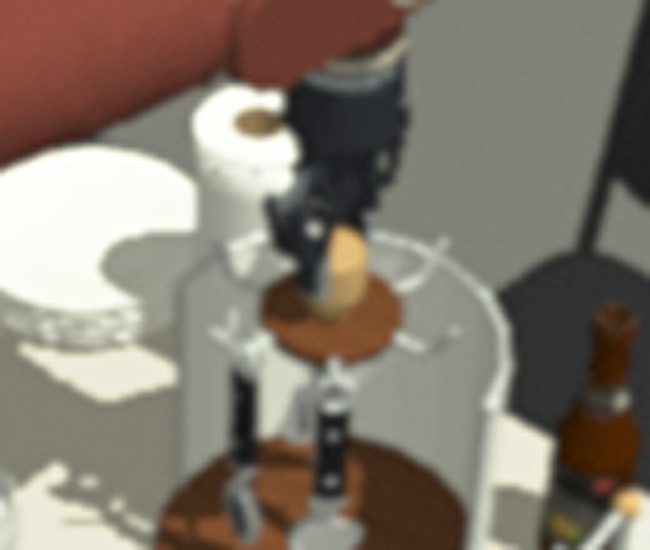

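Request:
jog_arm --moves '[[[4.0,0,0,0,0,0,0.06],[4.0,0,0,0,0,0,0.12],[4.0,0,0,0,0,0,0.12],[4.0,0,0,0,0,0,0.12],[4.0,0,0,0,0,0,0.12],[4.0,0,0,0,0,0,0.12],[4.0,0,0,0,0,0,0.12],[4.0,0,0,0,0,0,0.12],[4.0,0,0,0,0,0,0.12],[4.0,0,0,0,0,0,0.12],[4.0,0,0,0,0,0,0.12],[4.0,0,0,0,0,0,0.12],[4.0,0,0,0,0,0,0.12],[4.0,0,0,0,0,0,0.12],[4.0,0,0,0,0,0,0.09],[4.0,0,0,0,0,0,0],[4.0,0,0,0,0,0,0]]]'

```text
time: 7.68
tool_pos: [0.6684, 0.0763, 0.2717]
tool_rot: [0.0, 1.0, 0.001, 0.001]
contact_force: [-1.1, 0.2, 6.3]
gripper_width: 0.49
grasp_force: 62.5
```

Request:
jog_arm --moves '[[[8.5,0,0,0,0,0,0],[8.5,0,0,0,0,0,0],[8.5,0,0,0,0,0,0],[8.5,0,0,0,0,0,0],[8.5,0,0,0,0,0,0],[8.5,0,0,-2.5,0,0,0],[8.5,0,0,-3.5,0,0,0],[8.5,0,0,-3.5,0,0,0],[8.5,0,0,0,0,0,0]]]'

```text
time: 8.43
tool_pos: [0.6703, 0.0763, 0.3753]
tool_rot: [-0.0, 1.0, 0.001, 0.007]
contact_force: [0.5, -0.5, 2.5]
gripper_width: 0.997
grasp_force: 0.0
```

```bash
cat >> h.py <<'E'
def hooks(F,c,quiet=False):
    X=cloud(F); H=X[(X[:,2]>.225)&(X[:,2]<.28)]; d=H[:,:2]-c; r=np.hypot(*d.T); s=(r>.06)&(r<.10)
    a=np.degrees(np.arctan2(*d[s].T[::-1])); z=np.exp(1j*np.radians(a)*6).sum()
    print("phase mod 60:",(np.degrees(np.angle(z))/6).round(1),abs(z)/len(a),np.histogram(a,np.arange(-180,181,15))[0])
E
python3 - <<'E'
from h import *
f=grab_frame("top"); g=grab_frame("scene")
hooks(f,[.6685,.076]);hooks(g,[.667,.073])
for F in(f,g):
  for n in("spatula","serving_spoon","bar_opener"): print(n,tool(F,n))
s,c,r=pose(); x=r.apply([1,0,0]); print(np.arctan2(x[1],x[0])); go([.49,-.252,.12])
E
```

```text
phase mod 60: 6.8 0.8438005309857401 [ 0  0  0  0  0  0  0  4  6  3  0  0  0  0  0  0 20  3  0  2  9  0  0  0]
phase mod 60: 6.6 0.9230059057252469 [15  0  0  0 11  0  0  4 26  1  0  0 21  0  0  0 28  2  0  2 25  2  0  0]
spatula {'p': 0.79, 'n': 325, 'hc': array([ 0.49  , -0.2525]), 'yaw': np.float64(2.855), 'h': (np.float64(-0.038), np.float64(0.038)), 'all': (np.float64(-0.047), np.float64(0.12)), 'w': np.float64(0.02)}
serving_spoon {'p': 0.5, 'n': 264, 'hc': array([ 0.489 , -0.1007]), 'yaw': np.float64(-2.884), 'h': (np.float64(-0.04), np.float64(0.039)), 'all': (np.float64(-0.046), np.float64(0.114)), 'w': np.float64(0.021)}
bar_opener None
spatula {'p': 0.65, 'n': 440, 'hc': array([ 0.4894, -0.2582]), 'yaw': np.float64(2.86), 'h': (np.float64(-0.039), np.float64(0.037)), 'all': (np.float64(-0.054), np.float64(0.121)), 'w': np.float64(0.019)}
serving_spoon {'p': 0.56, 'n': 341, 'hc': array([ 0.4894, -0.1054]), 'yaw': np.float64(-2.882), 'h': (np.float64(-0.038), np.float64(0.036)), 'all': (np.float64(-0.059), np.float64(0.118)), 'w': np.float64(0.02)}
bar_opener {'p': 0.58, 'n': 322, 'hc': array([0.498 , 0.0516]), 'yaw': np.float64(-3.051), 'h': (np.float64(-0.064), np.float64(0.06)), 'all': (np.float64(-0.055), np.float64(0.098)), 'w': np.float64(0.033)}
0.0027954261448951048
t 8.8 pos [0.6676 0.0762 0.3631] j [0.   0.12 1.32 0.   1.7  1.57] w 1.0 F [0.  0.4 0.3]
shift cm [-17.77  32.77  24.37] turn [0. 0. 0.]
```

Request:
jog_arm --moves '[[[8.5,-1.78,3.29,0,0,0,0],[8.5,-1.78,3.29,0,0,0,0],[8.5,-1.78,3.29,0,0,0,0],[8.5,-1.78,3.29,0,0,0,0],[8.5,-1.78,3.29,0,0,0,0],[8.5,-1.78,3.29,0,0,0,0],[8.5,-1.78,3.29,0,0,0,0],[8.5,-1.78,3.29,0,0,0,0],[8.5,-1.78,3.29,0,0,0,0],[8.5,-1.78,3.29,0,0,0,0],[8.5,0,0,3.5,0,0,0.1],[8.5,0,0,3.5,0,0,0.1],[8.5,0,0,3.5,0,0,0.09],[8.5,0,0,3.5,0,0,0],[8.5,0,0,3.5,0,0,0],[8.5,0,0,3.5,0,0,0],[8.5,0,0,3.5,0,0,0],[8.5,0,0,3.5,0,0,0],[8.5,0,0,0,0,0,0],[8.5,0,0,0,0,0,0]]]'

```text
time: 10.5
tool_pos: [0.4891, -0.2519, 0.0828]
tool_rot: [-0.001, 0.99, -0.143, -0.003]
contact_force: [0.5, 0.1, 0.5]
gripper_width: 0.99
grasp_force: 0.0
```

```bash
python3 - <<'E'
from h import *
go([.49,-.2525,.004],down(-.287))
E
```

```text
t 10.5 pos [ 0.4891 -0.2519  0.0828] j [-0.61  0.02  1.91  0.    1.22  1.25] w 0.99 F [0.5 0.1 0.5]
shift cm [0.15 0.05 7.88] turn [-0.002  0.006 -0.   ]
```

Request:
jog_arm --moves '[[[8.5,0.1,0.05,3.0,0,0,0],[6.0,0,0,3.0,0,0,0],[5.0,0,0,1.5,0,0,0],[5.0,0,0,0.4,0,0,0],[4.0,0,0,0,0,0,0],[1.5,0,0,0,0,0,0],[1.5,0,0,0,0,0,0],[1.5,0,0,0,0,0,0],[1.5,0,0,0,0,0,0],[1.5,0,0,0,0,0,0],[1.5,0,0,0,0,0,0]]]'

```text
time: 11.42
tool_pos: [0.4939, -0.2555, 0.0097]
tool_rot: [0.001, 0.99, -0.143, 0.002]
contact_force: [-1.5, 1.1, 6.9]
gripper_width: 0.225
grasp_force: 58.6
```

Request:
jog_arm --moves '[[[1.5,0,0,-2,0,0,0],[1.5,0,0,-3.5,0,0,0],[1.5,0,0,-3.5,0,0,0],[1.5,0,0,-3.5,0,0,0],[1.5,0,0,-3.5,0,0,0],[1.5,0,0,-3.5,0,0,0],[1.5,0,0,-3.5,0,0,0],[1.5,0,0,0,0,0,0]]]'

```text
time: 12.08
tool_pos: [0.4953, -0.2564, 0.2473]
tool_rot: [0.004, 0.99, -0.143, 0.008]
contact_force: [1.4, 0.4, 0.3]
gripper_width: 0.22
grasp_force: 59.0
```

```bash
python3 - <<'E'
from h import *
go([.49,-.2525,.3],down(0))
f=grab_frame("top"); r=tool(f,"spatula"); print(r)
E
```

```text
t 12.1 pos [ 0.4953 -0.2564  0.2473] j [-0.61 -0.13  1.76  0.    1.49  1.25] w 0.22 F [1.4 0.4 0.3]
shift cm [-0.53 -0.19 -5.28] turn [ 0.008 -0.015 -0.287]h.py:32: RuntimeWarning: Mean of empty slice.
  c=H.mean(0); ax=np.linalg.svd(H-c)[2][0]
  ret = um.true_divide(
Traceback (most recent call last):
  File "h.py", line 35, in tool
    return dict(p=r["p"],n=len(P),hc=c.round(4),yaw=np.arctan2(ax[1],ax[0]).round(3),h=(h.min().round(3),h.max().round(3)),all=(p.min().round(3),p.max().round(3)),w=np.ptp(w).round(3))
                                                                                        ~~~~~^^
ValueError: zero-size array to reduction operation minimum which has no identity
```

Request:
jog_arm --moves '[[[1.5,0,0,0,0,0,-0.1],[1.5,0,0,0,0,0,-0.1],[1.5,0,0,0,0,0,-0.1],[1.5,0,0,0,0,0,-0.1],[1.5,0.69,-3.46,-0.92,0,0,0],[1.5,0.69,-3.46,-0.92,0,0,0],[1.5,0.69,-3.46,-0.92,0,0,0],[1.5,0.69,-3.46,-0.92,0,0,0],[1.5,0.69,-3.46,-0.92,0,0,0],[1.5,0.69,-3.46,-0.92,0,0,0],[1.5,0.69,-3.46,-0.92,0,0,0],[1.5,0.69,-3.46,-0.92,0,0,0],[1.5,0.69,-3.46,-0.92,0,0,0],[1.5,0,0,0,0,0,0]]]'

```text
time: 13.35
tool_pos: [0.5183, 0.0675, 0.3195]
tool_rot: [-0.001, 0.998, 0.06, 0.0]
contact_force: [-0.8, -0.7, -0.5]
gripper_width: 0.224
grasp_force: 59.1
```

Request:
jog_arm --moves '[[[1.5,0,0,0,0,0.11,0],[1.5,0,0,0,0,0.11,0],[1.5,0,0,0,0,0.11,0],[1.5,0,0,0,0,0.11,0],[1.5,0,0,0,0,0.11,0],[1.5,0,0,0,0,0.11,0],[1.5,0,0,0,0,0.11,0],[1.5,0,0,0,0,0.11,0],[1.5,0,0,0,0,0.11,0],[1.5,0,0,0,0,0.11,0],[1.5,0,0,0,0,0,0],[1.5,0,0,0,0,0,0]]]'

```text
time: 14.35
tool_pos: [0.5174, 0.0621, 0.3144]
tool_rot: [-0.03, 0.853, 0.048, 0.519]
contact_force: [0.1, 0.7, -0.6]
gripper_width: 0.227
grasp_force: 59.4
```

```bash
cat >> h.py <<'E'
def pitched(psi,th):
    c,s,C,S=np.cos(psi),np.sin(psi),np.cos(th),np.sin(th)
    x=np.array([S*c,S*s,C]);z=np.array([C*c,C*s,-S]); return Ro.from_matrix(np.c_[x,np.cross(z,x),z])
def hang(E,psi,th,off): R=pitched(psi,th); return np.array(E)-R.apply(off),R
E
python3 - <<'E'
from h import *
A=np.array([.6685,.0763]); a=np.radians(186.7); u=np.array([np.cos(a),np.sin(a)]); off=[.0497,0,.003]
s,c,r=pose(); print("eye now",c+r.apply(off),"blade",c+r.apply([-.125,0,0]))
p,R=hang([*(A+.125*u),.270],.117,np.radians(25),off); print(p); go(p,R)
g=grab_frame("scene"); e=proj(g,c+r.apply(off))[0]; print("eye px",e); crop(g,"pre1.png",e,130,110,5)
E
```

```text
eye now [0.54273193 0.06491825 0.35718909] blade [0.46019203 0.05578143 0.20345955]
[0.52079281 0.05894689 0.22622436]
t 14.3 pos [0.5174 0.0621 0.3144] j [-0.15 -0.98  2.45  0.4   0.63  1.12] w 0.23 F [ 0.1  0.7 -0.6]
shift cm [-7.69  0.36  4.33] turn [ 0.004  0.042 -0.003]
eye px [331.67692033 152.1884029 ]
crop origin 266 97 scale 5
```

View pics/pre1.png

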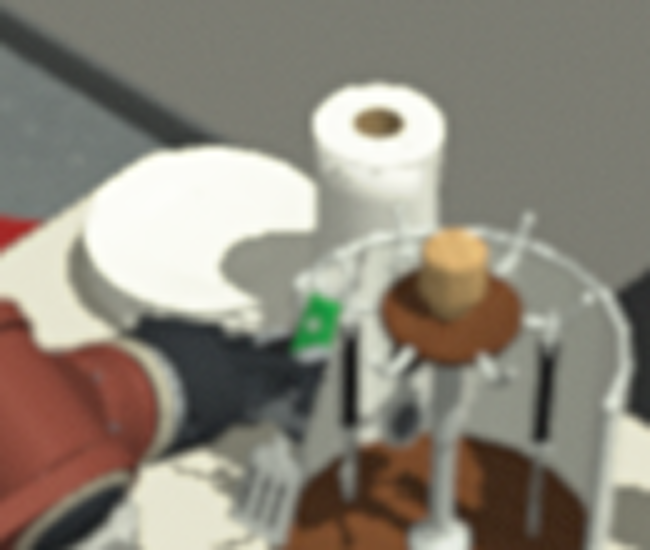

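```bash
cat > k.py <<'E'
import numpy as np
from scipy.optimize import least_squares
D=[(.0534,1.6143,1.476,.62,.230),(.14,1.45,1.55,.6685,.272),(.12,1.32,1.70,.6676,.363),(.02,1.91,1.22,.545,.083),(-.13,1.76,1.49,.5525,.2473),(0,1.42,1.72,.6186,.3797)]
def fk(q,j2,j3,j5):
    h,a,b,d,e=q; A=j2+j3; T=A+j5
    return np.array([a*np.sin(j2)+b*np.sin(A)+e*np.cos(A)+d*np.sin(T), h+a*np.cos(j2)+b*np.cos(A)-e*np.sin(A)+d*np.cos(T)])
s=least_squares(lambda q:np.concatenate([fk(q,*r[:3])-r[3:] for r in D]+[(q-[.35,.4,.5,.25,0])*.001]),[.35,.4,.5,.25,0])
Q=s.x
if __name__=="__main__":
    print(Q.round(3),np.abs(s.fun).max())
    for th in (0,10,20,25,30,35,40,45,50,55):
        T=np.pi/2+np.radians(th)
        for nm,(x,z) in dict(pre=(.545,.27),thr=(.585,.258),seat=(.603,.232),peg=(.630,.20)).items():
            p=np.array([x,z])-np.array([.0497*np.sin(np.radians(th))+.003*np.cos(np.radians(th)),.0497*np.cos(np.radians(th))-.003*np.sin(np.radians(th))])
            best=None
            for j0 in((-.9,2.4),(.3,1.6),(-.5,2.5)):
                o=least_squares(lambda v:fk(Q,v[0],v[1],T-v[0]-v[1])-p,j0,bounds=([-1.01,.06],[2.22,2.58]))
                if best is None or o.cost<best.cost: best=o
            v=best.x; print(th,nm,"err mm",(np.linalg.norm(best.fun)*1000).round(1),v.round(2),"j5",(T-v.sum()).round(2))
E
python3 k.py
```

```text
[0.169 0.427 0.61  0.214 0.095] 0.003396947351400878
0 pre err mm 0.0 [-0.47  2.45] j5 -0.41
0 thr err mm 0.0 [-0.3   2.36] j5 -0.49
0 seat err mm 0.0 [-0.18  2.32] j5 -0.57
0 peg err mm 0.0 [-0.03  2.26] j5 -0.65
10 pre err mm 0.0 [-0.57  2.44] j5 -0.12
10 thr err mm 0.0 [-0.4   2.36] j5 -0.21
10 seat err mm 0.0 [-0.29  2.32] j5 -0.29
10 peg err mm 0.0 [-0.14  2.27] j5 -0.38
20 pre err mm 0.0 [-0.64  2.41] j5 0.15
20 thr err mm 0.0 [-0.47  2.33] j5 0.06
20 seat err mm 0.0 [-0.36  2.3 ] j5 -0.02
20 peg err mm 0.0 [-0.22  2.26] j5 -0.12
25 pre err mm 0.0 [-0.65  2.38] j5 0.27
25 thr err mm 0.0 [-0.49  2.31] j5 0.19
25 seat err mm 0.0 [-0.39  2.29] j5 0.11
25 peg err mm 0.0 [-0.25  2.24] j5 0.01
30 pre err mm 0.0 [-0.65  2.35] j5 0.39
30 thr err mm 0.0 [-0.5   2.28] j5 0.31
30 seat err mm 0.0 [-0.4   2.26] j5 0.23
30 peg err mm 0.0 [-0.27  2.22] j5 0.14
35 pre err mm 0.0 [-0.65  2.32] j5 0.51
35 thr err mm 0.0 [-0.5   2.25] j5 0.43
35 seat err mm 0.0 [-0.41  2.23] j5 0.35
35 peg err mm 0.0 [-0.28  2.2 ] j5 0.26
40 pre err mm 0.0 [-0.63  2.28] j5 0.62
40 thr err mm 0.0 [-0.49  2.21] j5 0.54
40 seat err mm 0.0 [-0.4  2.2] j5 0.47
40 peg err mm 0.0 [-0.28  2.17] j5 0.38
45 pre err mm 0.0 [-0.62  2.24] j5 0.73
45 thr err mm 0.0 [-0.48  2.18] j5 0.66
45 seat err mm 0.0 [-0.39  2.16] j5 0.59
45 peg err mm 0.0 [-0.28  2.13] j5 0.5
50 pre err mm 0.0 [-0.59  2.2 ] j5 0.83
50 thr err mm 0.0 [-0.46  2.14] j5 0.76
50 seat err mm 0.0 [-0.38  2.13] j5 0.7
50 peg err mm 0.0 [-0.27  2.1 ] j5 0.61
55 pre err mm 0.0 [-0.56  2.16] j5 0.93
55 thr err mm 0.0 [-0.43  2.09] j5 0.87
55 seat err mm 0.0 [-0.36  2.08] j5 0.8
55 peg err mm 0.0 [-0.25  2.06] j5 0.73
```

```bash
python3 - <<'E'
from h import *
A=np.array([.6685,.0763]); a=np.radians(186.7); u=np.array([np.cos(a),np.sin(a)]); off=[.0497,0,.003]; th=np.radians(35)
P=[(.125,.270),(.100,.268),(.086,.262),(.072,.243),(.067,.236)]
p,R=hang([*(A+P[0][0]*u),P[0][1]],.117,th,off); go(p,R)
q=[hang([*(A+r*u),z],.117,th,off)[0] for r,z in P]
for i in range(4): print((R.inv().apply(q[i+1]-q[i])*100).round(2))
E
```

```text
t 14.4 pos [0.5183 0.0621 0.3182] j [-0.15 -0.98  2.44  0.4   0.63  1.12] w 0.23 F [ 0.4  1.3 -0.5]
shift cm [-7.99  0.34  3.52] turn [ 0.004 -0.137 -0.002]
[1.27 0.   2.16]
[0.31 0.   1.49]
[-0.75  0.    2.24]
[-0.29  0.    0.81]
```

Request:
jog_arm --moves '[[[1.5,-2.7,0.12,1.2,0,0,0],[1.5,-2.7,0.12,1.2,0,0,0],[1.5,-2.6,0.1,1.1,0,0,0],[1.5,0,0,0,0,-0.07,0],[1.5,0,0,0,0,-0.067,0],[1.5,0,0,0,0,0,0],[1.5,0,0,0,0,0,0],[1.5,0,0,0,0,0,0]]]'

```text
time: 15.07
tool_pos: [0.5148, 0.0585, 0.2343]
tool_rot: [-0.026, 0.884, 0.05, 0.464]
contact_force: [-0.1, 0.2, -1.5]
gripper_width: 0.225
grasp_force: 59.4
```

```bash
python3 - <<'E'
from h import *
A=np.array([.6685,.0763]); a=np.radians(186.7); u=np.array([np.cos(a),np.sin(a)]); off=[.0497,0,.003]; th=np.radians(35)
p,R=hang([*(A+.100*u),.268],.117,th,off); go(p,R)
f=grab_frame("top"); g=grab_frame("scene")
s,c,r=pose(); E=c+r.apply(off); print("eye",E)
for F in(f,g):
    X=cloud(F); n=X[(np.linalg.norm(X-E,axis=1)<.025)]; print(len(n), n.mean(0).round(4) if len(n) else "", ((n.min(0)+n.max(0))/2).round(4) if len(n) else "")
a=cv2.resize(f["color"][int(proj(f,E)[0][1])-35:,int(proj(f,E)[0][0])-40:][:70,:80],None,fx=7,fy=7,interpolation=cv2.INTER_CUBIC)
print(proj(f,E),proj(g,E)); cv2.imwrite("pics/pre2t.png",a); crop(g,"pre2s.png",proj(g,E)[0],90,80,7)
E
```

```text
t 15.1 pos [0.5148 0.0585 0.2343] j [-0.15 -0.88  2.48  0.37  0.62  1.11] w 0.22 F [-0.1  0.2 -1.5]
shift cm [0.91 0.02 2.26] turn [ 0.003 -0.006 -0.002]
eye [0.54470976 0.06195034 0.27196097]
55 [0.5412 0.0626 0.2703] [0.5408 0.0637 0.2725]
60 [0.5395 0.0599 0.2691] [0.5389 0.0607 0.2717]
[[338.51594973 185.75901348]] [[332.67302222 172.99616243]]
crop origin 287 132 scale 7
```

View pics/pre2t.png

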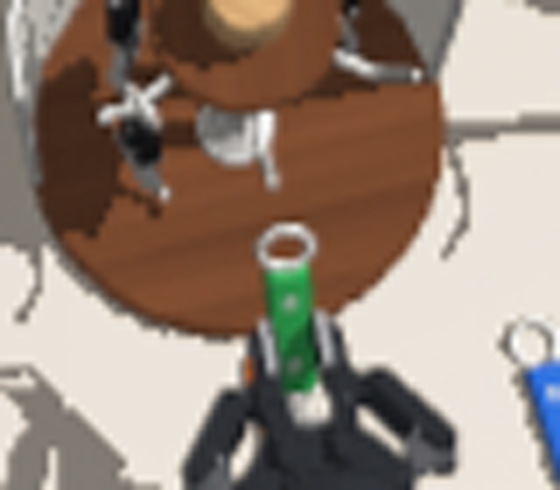

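Request:
jog_arm --moves '[[[1.5,0.45,0,1.1,0,0,0],[1.5,0.45,0,1.1,0,0,0],[1.5,0.15,0,0.75,0,0,0],[1.5,0.15,0,0.75,0,0,0],[1.5,0,0,0,0,0,0],[1.5,0,0,0,0,0,0]]]'

```text
time: 15.67
tool_pos: [0.5506, 0.0627, 0.2202]
tool_rot: [-0.026, 0.885, 0.05, 0.462]
contact_force: [-0.9, -0.8, -1.5]
gripper_width: 0.225
grasp_force: 59.4
```

```bash
python3 - <<'E'
from h import *
A=np.array([.6685,.0763]); a=np.radians(186.7); u=np.array([np.cos(a),np.sin(a)]); off=[.0497,0,.003]; th=np.radians(35)
for r,z in((.072,.243),(.066,.230)):
  p,R=hang([*(A+r*u),z],.117,th,off); go(p,R)
f=grab_frame("top"); s,c,r=pose(); E=c+r.apply(off); print(E,proj(f,E),"tip",proj(f,[*(A+.088*u),.262]))
b=(proj(f,E)[0]-[40,35]).astype(int); print(b)
cv2.imwrite("pics/thr.png",cv2.resize(f["color"][b[1]:b[1]+70,b[0]:b[0]+80],None,fx=8,fy=8,interpolation=cv2.INTER_CUBIC))
E
```

```text
t 15.7 pos [0.5506 0.0627 0.2202] j [-0.12 -0.69  2.41  0.4   0.5   1.09] w 0.22 F [-0.9 -0.8 -1.5]
shift cm [-0.43  0.02  2.22] turn [ 0.003 -0.002 -0.003]
t 15.7 pos [0.5506 0.0627 0.2202] j [-0.12 -0.69  2.41  0.4   0.5   1.09] w 0.22 F [-0.9 -0.8 -1.5]
shift cm [-1.16  0.01  3.45] turn [ 0.003 -0.002 -0.003]
[0.58120527 0.06611624 0.25968934] [[336.78225   175.9137448]] tip [[336.83187231 175.79337628]]
[296 140]
```

View pics/thr.png

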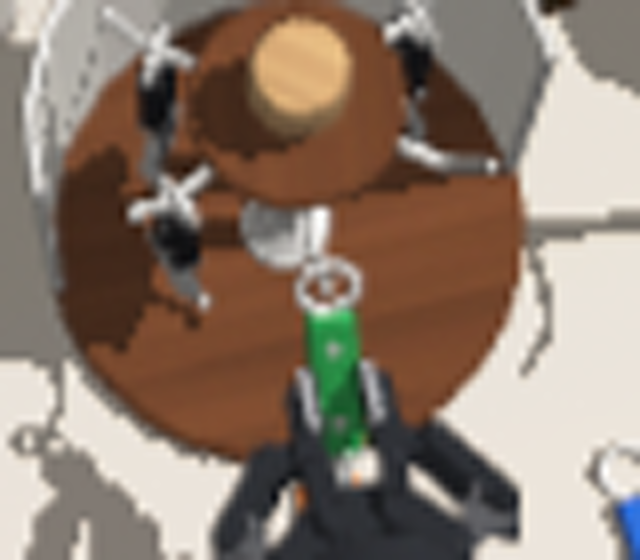

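Request:
jog_arm --moves '[[[1.5,-0.2,0,1.1,0,0,0],[1.5,-0.2,0,1.1,0,0,0],[1.5,-0.37,0,0.6,0,0,0],[1.5,-0.37,0,0.6,0,0,0],[1.5,0,0,0,0,0,0],[1.5,0,0,0,0,0,0]]]'

```text
time: 16.22
tool_pos: [0.572, 0.065, 0.192]
tool_rot: [-0.026, 0.885, 0.05, 0.462]
contact_force: [-0.4, -0.9, -0.9]
gripper_width: 0.221
grasp_force: 59.6
```

```bash
python3 - <<'E'
from h import *
A=np.array([.6685,.0763]); a=np.radians(186.7); u=np.array([np.cos(a),np.sin(a)]); off=[.0497,0,.003]
for th in(35,25):
  p,R=hang([*(A+.066*u),.230],.117,np.radians(th),off); go(p,R)
E
```

```text
t 16.2 pos [0.572 0.065 0.192] j [-0.1  -0.56  2.39  0.47  0.4   1.01] w 0.22 F [-0.4 -0.9 -0.9]
shift cm [-0.07  0.01  0.07] turn [ 0.003 -0.003 -0.002]
t 16.2 pos [0.572 0.065 0.192] j [-0.1  -0.56  2.39  0.47  0.4   1.01] w 0.22 F [-0.4 -0.9 -0.9]
shift cm [-0.05  0.    0.94] turn [ 0.004  0.171 -0.002]
```

Request:
jog_arm --moves '[[[1.5,0,0,0.45,0,0.085,0],[1.5,-0.1,0,0.45,0,0.085,0],[1.5,-0.1,0,0,0,0,0],[1.5,0,0,0,0,0,0],[4.0,0,0,0,0,0,0],[4.0,0,0,0,0,0,0],[4.0,0,0,0,0,0,0],[4.0,0,0,-1,0,0,0],[4.0,0,0,-2,0,0,0],[4.0,0,0,-3,0,0,0],[4.0,0,0,-3,0,0,0],[4.0,0,0,0,0,0,0]]]'

```text
time: 17.22
tool_pos: [0.5044, 0.0588, 0.2398]
tool_rot: [-0.032, 0.855, 0.053, 0.515]
contact_force: [0.3, -0.3, 0.3]
gripper_width: 0.467
grasp_force: 0.0
```

```bash
python3 - <<'E'
from h import *
go([.5,.06,.25])
g=grab_frame("scene"); crop(g,"hung1.png",proj(g,[.6,.07,.18])[0],120,110,5)
E
```

```text
t 17.2 pos [0.5044 0.0588 0.2398] j [-0.18 -1.    2.58  0.52  0.57  0.98] w 0.47 F [ 0.3 -0.3  0.3]
shift cm [ 0.7  -0.17 -0.85] turn [0. 0. 0.]
crop origin 282 128 scale 5
```

View pics/hung1.png

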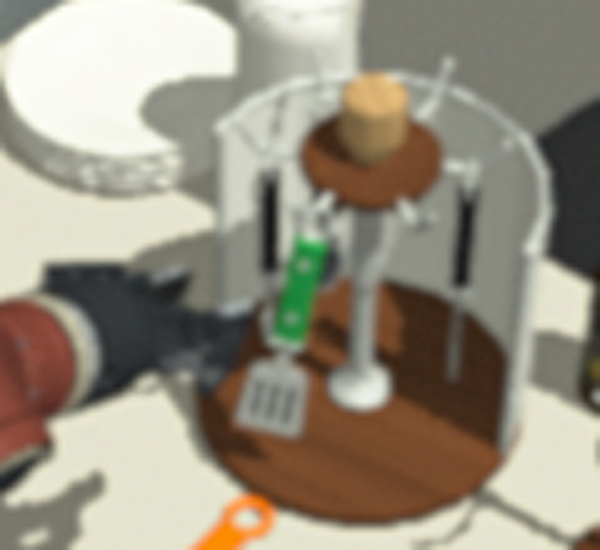

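Request:
jog_arm --moves '[[[8.5,0,0,0,0,-0.11,0],[8.5,0,0,0,0,-0.11,0],[8.5,0,0,0,0,-0.11,0],[8.5,0,0,0,0,-0.11,0],[8.5,0,0,0,0,-0.11,0],[8.5,0,0,0,0,-0.11,0],[8.5,0,0,0,0,-0.11,0],[8.5,0,0,0,0,-0.11,0],[8.5,0,0,0,0,-0.11,0],[8.5,0,0,0,0,-0.11,0],[8.5,0,0,-3,0,0,0],[8.5,0,0,-3,0,0,0],[8.5,0,0,-3,0,0,0],[8.5,0,0,-3,0,0,0],[8.5,0,0,0,0,0,0]]]'

```text
time: 18.52
tool_pos: [0.5095, 0.0599, 0.3568]
tool_rot: [-0.001, 0.998, 0.063, -0.009]
contact_force: [0.3, 0.6, 1.9]
gripper_width: 0.993
grasp_force: 0.0
```

```bash
python3 - <<'E'
from h import *
go([.6685,.0763,.37],down(1.0)); go([.6685,.0763,.37],down(.117))
f=grab_frame("top"); hooks(f,[.6685,.0763])
print(tool(f,"serving_spoon"),tool(f,"bar_opener"))
E
```

```text
t 18.5 pos [0.5095 0.0599 0.3568] j [-0.03 -0.25  1.69  0.    1.72  1.42] w 0.99 F [0.3 0.6 1.9]
shift cm [15.96  0.37 -1.6 ] turn [-0.011  0.015 -0.874]
t 18.5 pos [0.5095 0.0599 0.3568] j [-0.03 -0.25  1.69  0.    1.72  1.42] w 0.99 F [0.3 0.6 1.9]
shift cm [15.96  0.37 -1.6 ] turn [-0.004  0.018  0.009]
phase mod 60: 6.2 0.903526413875241 [ 0  0  0  0  0  0  0  3 23  2  0  0 19  0  0  2 23  2  0  4 15  0  0  0]
{'p': 0.57, 'n': 171, 'hc': array([ 0.5026, -0.0756]), 'yaw': np.float64(-3.118), 'h': (np.float64(-0.046), np.float64(0.034)), 'all': (np.float64(-0.039), np.float64(0.108)), 'w': np.float64(0.017)} None
```

Request:
jog_arm --moves '[[[8.5,3.2,0.07,0,0,0,0],[8.5,3.2,0.07,0,0,0,0],[8.5,3.2,0.07,0,0,0,0],[8.5,3.2,0.07,0,0,0,0],[8.5,3.2,0.07,0,0,0,0],[8.5,0,0,0,0,0.018,0],[8.5,0,0,3,0,0,0],[8.5,0,0,3,0,0,0],[8.5,0,0,1.6,0,0,0],[8.5,0,0,0.8,0,0,0],[8.5,0,0,0,0,0,0]]]'

```text
time: 19.58
tool_pos: [0.6627, 0.0765, 0.2581]
tool_rot: [-0.002, 0.998, 0.063, -0.008]
contact_force: [0.2, 0.2, -1.0]
gripper_width: 0.995
grasp_force: 0.0
```

```bash
python3 - <<'E'
from h import *
go([.6685,.0763,.271],down(.117))
E
```

```text
t 19.6 pos [0.6627 0.0765 0.2581] j [0.   0.15 1.47 0.   1.54 1.45] w 0.99 F [ 0.2  0.2 -1. ]
shift cm [ 0.55  0.09 -1.3 ] turn [-0.006  0.016  0.009]
```

Request:
jog_arm --moves '[[[8.5,0.5,0.08,-1.3,0,0.015,0],[8.5,0,0,0,0,0,0],[4.6,0,0,0,0,0,0],[4.6,0,0,0,0,0,0],[4.6,0,0,0,0,0,0],[4.0,0,0,0,0,0,0],[4.0,0,0,0,0,0,0],[4.0,0,0,0,0,0,0],[4.0,0,0,0,0,0,0],[4.0,0,0,0,0,0,0],[4.0,0,0,0,0,0,0],[4.0,0,0,0,0,0,0]]]'

```text
time: 20.58
tool_pos: [0.6704, 0.0766, 0.2777]
tool_rot: [-0.003, 0.998, 0.063, 0.004]
contact_force: [-2.1, 1.3, 5.7]
gripper_width: 0.491
grasp_force: 60.4
```

```bash
python3 - <<'E'
from h import *
go([.6685,.0763,.271],down(.117)); print(state()["grasp_force"])
E
```

```text
t 20.6 pos [0.6704 0.0766 0.2777] j [0.   0.14 1.44 0.01 1.55 1.45] w 0.49 F [-2.1  1.3  5.7]
shift cm [-0.2   0.01  0.67] turn [-0.006 -0.008  0.008]
60.404950361698866
```

Request:
jog_arm --moves '[[[4.0,0,0,0,0,0,0.05],[4.0,0,0,0,0,0,0.087],[4.0,0,0,0,0,0,0.09],[4.0,0,0,0,0,0,0.09],[4.0,0,0,0,0,0,0.09],[4.0,0,0,0,0,0,0.09],[4.0,0,0,0,0,0,0.09],[4.0,0,0,0,0,0,0.09],[4.0,0,0,0,0,0,0.09],[4.0,0,0,0,0,0,0.09],[4.0,0,0,0,0,0,0.09],[4.0,0,0,0,0,0,0.06],[4.0,0,0,0,0,0,0.04],[4.0,0,0,0,0,0,0],[4.0,0,0,0,0,0,0]]]'

```text
time: 21.83
tool_pos: [0.6697, 0.0749, 0.2777]
tool_rot: [-0.003, 0.895, -0.445, 0.002]
contact_force: [-5.5, -3.0, 6.6]
gripper_width: 0.486
grasp_force: 60.6
```

Request:
jog_arm --moves '[[[8.5,0,0,0,0,0,0],[8.5,0,0,0,0,0,0],[8.5,0,0,0,0,0,0],[8.5,0,0,0,0,0,0],[8.5,0,0,0,0,0,0],[8.5,0,0,-2.5,0,0,0],[8.5,0,0,-3.5,0,0,0],[8.5,0,0,-3.5,0,0,-0.12],[8.5,0,0,0,0,0,-0.12],[8.5,0,0,0,0,0,-0.12],[8.5,0,0,0,0,0,-0.12],[8.5,0,0,0,0,0,-0.12],[8.5,0,0,0,0,0,-0.12],[8.5,0,0,0,0,0,-0.12],[8.5,0,0,0,0,0,-0.12],[8.5,0,0,0,0,0,-0.09],[8.5,0,0,0,0,0,0]]]'

```text
time: 23.25
tool_pos: [0.6697, 0.0758, 0.371]
tool_rot: [-0.003, 0.998, 0.065, 0.003]
contact_force: [-0.0, 0.5, 0.8]
gripper_width: 0.993
grasp_force: 0.0
```

```bash
python3 - <<'E'
from h import *
f=grab_frame("top"); g=grab_frame("scene")
hooks(f,[.6685,.0763]);hooks(g,[.667,.073])
for F in(f,g):
  for n in("spatula","serving_spoon","bar_opener"):
    r=regions_of(n,F)
    try: print(n,tool(F,n))
    except Exception: print(n,"nohandle")
s,c,r=pose(); x=r.apply([1,0,0]); print(np.arctan2(x[1],x[0])); go([.49,-.1,.08])
cv2.imwrite("pics/top2.png",cv2.resize(f["color"][110:260,250:450],None,fx=4,fy=4,interpolation=cv2.INTER_CUBIC))
E
```

```text
phase mod 60: 5.3 0.895249299017205 [ 0  0  0  0  0  0  0  0  4  0  0  0  0  0  0  2 23  2  0  4 10  0  0  0]
phase mod 60: 6.2 0.8812061977108511 [16  0  0  7 20  2  0  0 24  0  0  6 26  5  0  0 26  3  0  1 25  0  0  0]
spatula nohandle
serving_spoon {'p': 0.73, 'n': 293, 'hc': array([ 0.508 , -0.0719]), 'yaw': np.float64(-3.032), 'h': (np.float64(-0.04), np.float64(0.039)), 'all': (np.float64(-0.066), np.float64(0.118)), 'w': np.float64(0.021)}
bar_opener None
spatula {'p': 0.78, 'n': 181, 'hc': array([0.7555, 0.2405]), 'yaw': np.float64(-2.429), 'h': (np.float64(-0.048), np.float64(0.048)), 'all': (np.float64(-0.073), np.float64(0.121)), 'w': np.float64(0.011)}
serving_spoon {'p': 0.75, 'n': 340, 'hc': array([ 0.5091, -0.0773]), 'yaw': np.float64(-3.01), 'h': (np.float64(-0.038), np.float64(0.038)), 'all': (np.float64(-0.054), np.float64(0.119)), 'w': np.float64(0.019)}
bar_opener {'p': 0.88, 'n': 288, 'hc': array([0.4935, 0.0509]), 'yaw': np.float64(-3.064), 'h': (np.float64(-0.063), np.float64(0.055)), 'all': (np.float64(-0.054), np.float64(0.095)), 'w': np.float64(0.033)}
0.12808363217102633
t 23.9 pos [0.6696 0.0756 0.3712] j [-0.    0.12  1.31  0.01  1.7   1.44] w 0.99 F [0.3 0.1 0. ]
shift cm [-20.26  15.27  28.91] turn [0. 0. 0.]h.py:32: RuntimeWarning: Mean of empty slice.
  c=H.mean(0); ax=np.linalg.svd(H-c)[2][0]
  ret = um.true_divide(
```

View pics/top2.png

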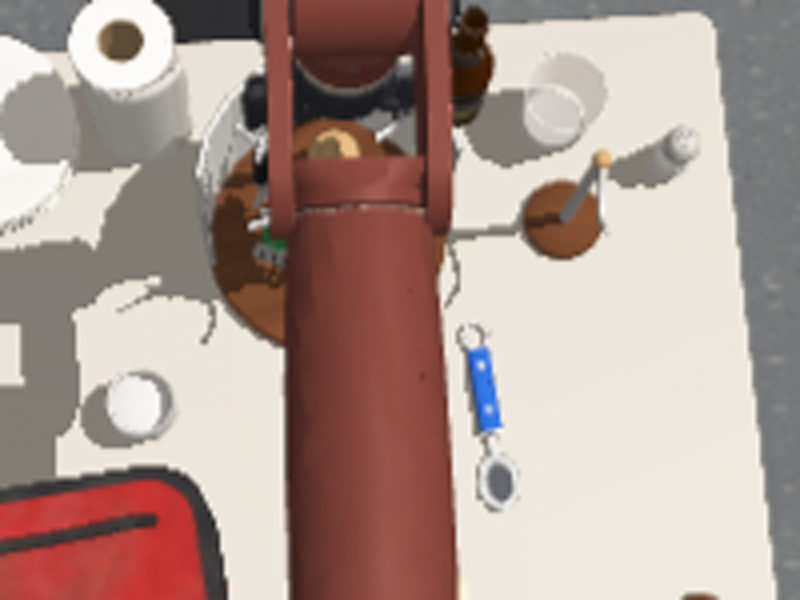

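Request:
jog_arm --moves '[[[8.5,-2.96,2.1,0,0,0,0],[8.5,-2.96,2.1,0,0,0,0],[8.5,-2.96,2.1,0,0,0,0],[8.5,-2.96,2.1,0,0,0,0],[8.5,-2.96,2.1,0,0,0,0],[8.5,-2.96,2.1,0,0,0,0],[8.5,0,0,3.5,0,0,0.018],[8.5,0,0,3.5,0,0,0],[8.5,0,0,3.5,0,0,0],[8.5,0,0,3.5,0,0,0],[8.5,0,0,3.5,0,0,0],[8.5,0,0,3.5,0,0,0],[8.5,0,0,3.5,0,0,0],[6,0,0,3.5,0,0,0],[5,0,0,0,0,0,0],[5,0,0,0,0,0,0]]]'

```text
time: 25.28
tool_pos: [0.5097, -0.0699, 0.0878]
tool_rot: [-0.003, 0.998, 0.055, 0.001]
contact_force: [0.3, 0.5, 0.1]
gripper_width: 0.604
grasp_force: 0.0
```

```bash
python3 - <<'E'
from h import *
go([.508,-.072,.006],down(.112))
E
```

```text
t 25.3 pos [ 0.5097 -0.0699  0.0878] j [-0.29 -0.08  1.99  0.01  1.23  1.17] w 0.6 F [0.3 0.5 0.1]
shift cm [-0.21  0.24  8.18] turn [-0.007 -0.002 -0.002]
```

Request:
jog_arm --moves '[[[5,-0.1,0.12,3.0,0,0,0],[5,-0.1,0.12,3.0,0,0,0],[5.0,0,0,1.6,0,0,0],[5.0,0,0,0.5,0,0,0],[4.0,0,0,0,0,0,0],[1.5,0,0,0,0,0,0],[1.5,0,0,0,0,0,0],[1.5,0,0,0,0,0,0],[1.5,0,0,0,0,0,0],[1.5,0,0,0,0,0,0],[1.5,0,0,0,0,0,0]]]'

```text
time: 26.2
tool_pos: [0.5126, -0.0733, 0.0117]
tool_rot: [-0.002, 0.998, 0.055, 0.006]
contact_force: [-0.4, 0.9, 5.9]
gripper_width: 0.208
grasp_force: 58.5
```

```bash
python3 - <<'E'
from h import *
go([.508,-.072,.006],down(.112)); print(state()["grasp_force"])
E
```

```text
t 26.2 pos [ 0.5126 -0.0733  0.0117] j [-0.29  0.04  2.02  0.01  1.07  1.17] w 0.21 F [-0.4  0.9  5.9]
shift cm [-0.45 -0.18  0.56] turn [-0.003 -0.012 -0.002]
58.50763566792011
```

Request:
jog_arm --moves '[[[1.5,0,0,-2,0,0,0],[1.5,0,0,-3.5,0,0,0],[1.5,0,0,-3.5,0,0,0],[1.5,0,0,-3.5,0,0,0],[1.5,0,0,-3.5,0,0,0],[1.5,0,0,-3.5,0,0,0],[1.5,0,0,-3.5,0,0,0],[1.5,0,0,-3.5,0,0,0],[1.5,0,0,-3.5,0,0,0],[1.5,0,0,0,0,0,0]]]'

```text
time: 27.03
tool_pos: [0.5112, -0.0751, 0.3194]
tool_rot: [0.0, 0.998, 0.055, 0.011]
contact_force: [0.3, 0.4, 0.5]
gripper_width: 0.207
grasp_force: 58.9
```

```bash
python3 - <<'E'
from h import *
go([.518,.068,.315],down(.1))
E
```

```text
t 27.0 pos [ 0.5112 -0.0751  0.3194] j [-0.29 -0.26  1.76  0.01  1.62  1.17] w 0.21 F [0.3 0.4 0.5]
shift cm [  2.24 -14.15   0.46] turn [ 0.002 -0.022  0.01 ]
```

Request:
jog_arm --moves '[[[1.5,0.55,-3.5,0,0,0,0],[1.5,0.55,-3.5,0,0,0,0],[1.5,0.55,-3.5,0,0,0,0],[1.5,0.55,-3.5,0,0,0,0],[1.5,0,0,0,0,0.1,0],[1.5,0,0,0,0,0.105,0],[1.5,0,0,0,0,0.105,0],[1.5,0,0,0,0,0.105,0],[1.5,0,0,0,0,0.105,0],[1.5,0,0,0,0,0.105,0],[1.5,0,0,0,0,0.105,0],[1.5,0,0,0,0,0.105,0],[1.5,0,0,0,0,0.105,0],[1.5,0,0,0,0,0,0],[1.5,0,0,0,0,0,0]]]'

```text
time: 28.28
tool_pos: [0.5137, 0.0672, 0.308]
tool_rot: [-0.027, 0.889, 0.048, 0.454]
contact_force: [-0.0, 0.2, 0.2]
gripper_width: 0.206
grasp_force: 59.1
```

```bash
cat >> h.py <<'E'
def plan(A,ang,psi,th,off,P,steps=()):
    a=np.radians(ang); u=np.array([np.cos(a),np.sin(a)]); R=pitched(psi,np.radians(th))
    q=[hang([*(A+r*u),z],psi,np.radians(th),off)[0] for r,z in P]
    go(q[0],R)
    for i in range(len(q)-1): print(P[i+1],(R.inv().apply(q[i+1]-q[i])*100).round(2))
def eyecheck(f,off,name,s=7,w=80,h=70):
    st,c,r=pose(); E=c+r.apply(off); b=(proj(f,E)[0]-[w//2,h//2]).astype(int); print("eye",E.round(4),"crop px",((proj(f,E)[0]-b)*s).round(),"origin",b)
    cv2.imwrite("pics/"+name,cv2.resize(f["color"][b[1]:b[1]+h,b[0]:b[0]+w],None,fx=s,fy=s,interpolation=cv2.INTER_CUBIC)); return b
E
python3 - <<'E'
from h import *
A=np.array([.6685,.0763])
plan(A,186.2,.105,35,[.05,0,.005],[(.100,.270),(.086,.262),(.072,.243),(.066,.230)])
f=grab_frame("top"); hooks(f,A); b=eyecheck(f,[.05,0,.005],"sp1.png"); a=np.radians(186.2); print("tip",(proj(f,[*(A+.088*np.array([np.cos(a),np.sin(a)])),.262])-b)*7)
E
```

```text
t 28.3 pos [0.5137 0.0672 0.308 ] j [-0.11 -0.9   2.37  0.27  0.76  1.25] w 0.21 F [-0.   0.2  0.2]
shift cm [-4.87  0.8   6.25] turn [-0.007  0.016 -0.001]
(0.086, 0.262) [ 0.15 -0.    1.61]
(0.072, 0.243) [-0.75 -0.    2.24]
(0.066, 0.23) [-0.72 -0.    1.24]
phase mod 60: 6.1 0.8992456091062644 [11  0  0  2 17  1  0  0 15  0  0  2 25  5  0  2 24  2  0  4 18  0  0  0]
eye [0.5478 0.0707 0.3482] crop px [285. 246.] origin [296 145]
tip [[284.24537154 215.77045736]]
```

View pics/sp1.png

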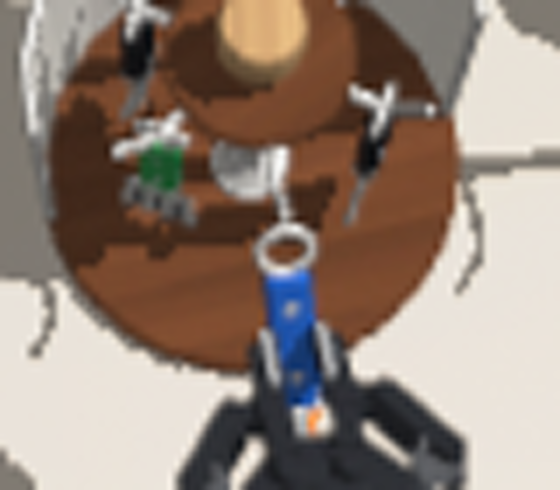

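Request:
jog_arm --moves '[[[1.5,-2.4,0.4,0,0,0,0],[1.5,-2.4,0.4,0,0,0,0],[1.5,0,0,2.0,0,0.015,0],[1.5,0,0,2.0,0,0,0],[1.5,0,0,1.2,0,0,0],[1.5,0,0,0,0,0,0],[1.5,0,0,0,0,0,0]]]'

```text
time: 28.92
tool_pos: [0.5327, 0.0616, 0.2416]
tool_rot: [-0.028, 0.886, 0.048, 0.461]
contact_force: [-0.8, 0.6, -0.2]
gripper_width: 0.209
grasp_force: 59.1
```

```bash
python3 - <<'E'
from h import *
A=np.array([.6685,.0763])
plan(A,186.2,.105,35,[.05,0,.005],[(.100,.268),(.086,.262),(.072,.243),(.066,.230)])
E
```

```text
t 28.9 pos [0.5327 0.0616 0.2416] j [-0.13 -0.79  2.43  0.36  0.59  1.13] w 0.21 F [-0.8  0.6 -0.2]
shift cm [-0.74  0.01  0.99] turn [-0.008 -0.    -0.001]
(0.086, 0.262) [ 0.31 -0.    1.49]
(0.072, 0.243) [-0.75 -0.    2.24]
(0.066, 0.23) [-0.72 -0.    1.24]
```

Request:
jog_arm --moves '[[[1.5,-0.74,0,0.5,0,0,0],[1.5,0,0,0.5,0,0,0],[1.5,0.15,0,0.75,0,0,0],[1.5,0.15,0,0.75,0,0,0],[1.5,0,0,0,0,0,0],[1.5,0,0,0,0,0,0]]]'

```text
time: 29.42
tool_pos: [0.5495, 0.0636, 0.222]
tool_rot: [-0.028, 0.886, 0.048, 0.461]
contact_force: [0.4, -1.0, -0.6]
gripper_width: 0.205
grasp_force: 59.1
```

```bash
python3 - <<'E'
from h import *
A=np.array([.6685,.0763])
plan(A,186.2,.105,35,[.05,0,.005],[(.086,.262),(.072,.243),(.066,.230)])
E
```

```text
t 29.4 pos [0.5495 0.0636 0.222 ] j [-0.11 -0.7   2.41  0.39  0.51  1.1 ] w 0.21 F [ 0.4 -1.  -0.6]
shift cm [ 0.21  0.01 -0.03] turn [-0.007 -0.    -0.001]
(0.072, 0.243) [-0.75 -0.    2.24]
(0.066, 0.23) [-0.72 -0.    1.24]
```

Request:
jog_arm --moves '[[[1.5,-0.27,0,1.1,0,0,0],[1.5,-0.28,0,1.1,0,0,0],[1.5,-0.36,0,0.6,0,0,0],[1.5,-0.36,0,0.6,0,0,0],[1.5,0,0,0,0,0,0],[1.5,0,0,0,0,0,0]]]'

```text
time: 29.92
tool_pos: [0.57, 0.0659, 0.1925]
tool_rot: [-0.028, 0.885, 0.048, 0.461]
contact_force: [-0.9, -0.6, 0.1]
gripper_width: 0.207
grasp_force: 58.7
```

```bash
python3 - <<'E'
from h import *
A=np.array([.6685,.0763]); off=[.05,0,.005]
plan(A,186.2,.105,35,off,[(.066,.230)]);plan(A,186.2,.105,25,off,[(.066,.230)])
f=grab_frame("scene"); eyecheck(f,off,"sp2.png")
E
```

```text
t 29.9 pos [0.57   0.0659 0.1925] j [-0.1  -0.57  2.39  0.46  0.41  1.03] w 0.21 F [-0.9 -0.6  0.1]
shift cm [-0.03  0.02  0.05] turn [-0.007 -0.001 -0.001]
t 29.9 pos [0.57   0.0659 0.1925] j [-0.1  -0.57  2.39  0.46  0.41  1.03] w 0.21 F [-0.9 -0.6  0.1]
shift cm [-0.04  0.03  0.93] turn [-0.007  0.173 -0.002]
eye [0.6025 0.0693 0.2308] crop px [282. 247.] origin [303 137]
```

View pics/sp2.png

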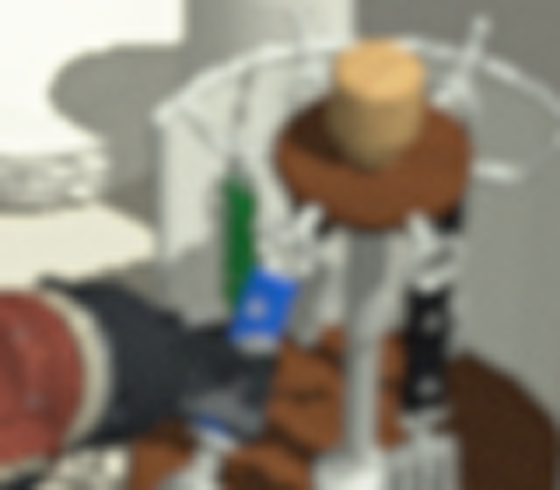

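Eye sits around the hook at (285,240), as predicted; pitching up, lowering a little, then releasing.

Request:
jog_arm --moves '[[[1.5,0,0,0.45,0,0.085,0],[1.5,-0.1,0,0.45,0,0.085,0],[1.5,-0.1,0,0,0,0,0],[1.5,0,0,0,0,0,0],[4.0,0,0,0,0,0,0],[4.0,0,0,0,0,0,0],[4.0,0,0,0,0,0,0],[4.0,0,0,-1,0,0,0],[4.0,0,0,-2,0,0,0],[4.0,0,0,-3,0,0,0],[4.0,0,0,-2.5,0,0,0],[4.0,0,0,0,0,0,0]]]'

```text
time: 30.97
tool_pos: [0.5059, 0.06, 0.2426]
tool_rot: [-0.033, 0.852, 0.051, 0.52]
contact_force: [1.2, 0.1, 1.7]
gripper_width: 0.469
grasp_force: 0.0
```

Request:
jog_arm --moves '[[[6,0,0,0,0,-0.11,0],[8.5,0,0,0,0,-0.11,0],[8.5,0,0,0,0,-0.11,0],[8.5,0,0,0,0,-0.11,0],[8.5,0,0,0,0,-0.11,0],[8.5,0,0,0,0,-0.11,0],[8.5,0,0,0,0,-0.11,0],[8.5,0,0,0,0,-0.11,0],[8.5,0,0,0,0,-0.11,0],[8.5,0,0,0,0,-0.11,0],[8.5,0,0,-2,0,0,0],[8.5,-3,0,-1,0,0,0],[8.5,-3,0,0,0,0,0],[8.5,-3,0,0,0,0,0],[8.5,0,0,0,0,0,0]]]'

```text
time: 32.22
tool_pos: [0.4134, 0.0496, 0.261]
tool_rot: [-0.004, 0.998, 0.061, -0.013]
contact_force: [0.5, 0.6, 0.2]
gripper_width: 0.997
grasp_force: 0.0
```

```bash
python3 - <<'E'
from h import *
f=grab_frame("top"); g=grab_frame("scene")
hooks(f,np.array([.6685,.0763]))
for F in(f,g):
  print(tool(F,"bar_opener"))
go([.49,.055,.08],down(.08))
crop(g,"hung2.png",proj(g,[.6,.07,.15])[0],120,110,5)
E
```

```text
phase mod 60: 5.8 0.8956229234579591 [12  1  0  3 14  1  0  0 17  0  0  2 26  4  0  2 23  2  0  3 17  0  0  4]h.py:32: RuntimeWarning: Mean of empty slice.
  c=H.mean(0); ax=np.linalg.svd(H-c)[2][0]
  ret = um.true_divide(
Traceback (most recent call last):
  File "h.py", line 35, in tool
    return dict(p=r["p"],n=len(P),hc=c.round(4),yaw=np.arctan2(ax[1],ax[0]).round(3),h=(h.min().round(3),h.max().round(3)),all=(p.min().round(3),p.max().round(3)),w=np.ptp(w).round(3))
                                                                                        ~~~~~^^
ValueError: zero-size array to reduction operation minimum which has no identity
```

Request:
jog_arm --moves '[[[8.5,0,3.5,-0.5,0,0,0],[8.5,0,3.5,-0.5,0,0,0],[8.5,0,3.5,-0.5,0,0,0],[8.5,0,3.5,-0.5,0,0,0],[8.5,0,3.5,-0.5,0,0,0],[8.5,0,3.5,-0.5,0,0,0],[8.5,0,0,0,0,0,0]]]'

```text
time: 32.95
tool_pos: [0.4437, -0.1643, 0.2897]
tool_rot: [-0.003, 0.998, 0.058, -0.012]
contact_force: [-0.4, -0.3, -0.5]
gripper_width: 0.995
grasp_force: 0.0
```

```bash
python3 - <<'E'
from h import *
f=grab_frame("top"); g=grab_frame("scene")
crop(f,"hung2.png",(345,185),130,110,6)
for F in(f,g):
  try: print(tool(F,"bar_opener"))
  except Exception as e: print("no")
go([.49,.055,.08],down(.08))
hsv=cv2.cvtColor(f["color"],cv2.COLOR_BGR2HSV)
for hu in((8,20),(100,125),(45,80)):
  m=(hsv[...,0]>=hu[0])&(hsv[...,0]<=hu[1])&(hsv[...,1]>130)&(hsv[...,2]>60); m[:110]=0;m[260:]=0
  X=cloud(f,m); X=X[(X[:,0]>.4)]; print(hu,len(X),np.median(X,0).round(3) if len(X) else "")
E
```

```text
crop origin 280 130 scale 6
{'p': 0.67, 'n': 263, 'hc': array([0.4943, 0.0551]), 'yaw': np.float64(-3.073), 'h': (np.float64(-0.063), np.float64(0.057)), 'all': (np.float64(-0.055), np.float64(0.093)), 'w': np.float64(0.032)}
{'p': 0.83, 'n': 370, 'hc': array([0.4965, 0.0514]), 'yaw': np.float64(-3.043), 'h': (np.float64(-0.065), np.float64(0.059)), 'all': (np.float64(-0.056), np.float64(0.101)), 'w': np.float64(0.033)}
t 33.1 pos [ 0.4428 -0.1585  0.2886] j [-0.5  -0.34  1.87 -0.01  1.64  0.95] w 1.0 F [ 0.3 -0.8  0.2]
shift cm [  7.82 -20.39  20.89] turn [-0.01   0.025  0.043]
(8, 20) 2333 [0.641 0.059 0.018]
(100, 125) 19 [0.461 0.51  0.193]
(45, 80) 22 [0.627 0.126 0.18 ]
```

View pics/hung2.png

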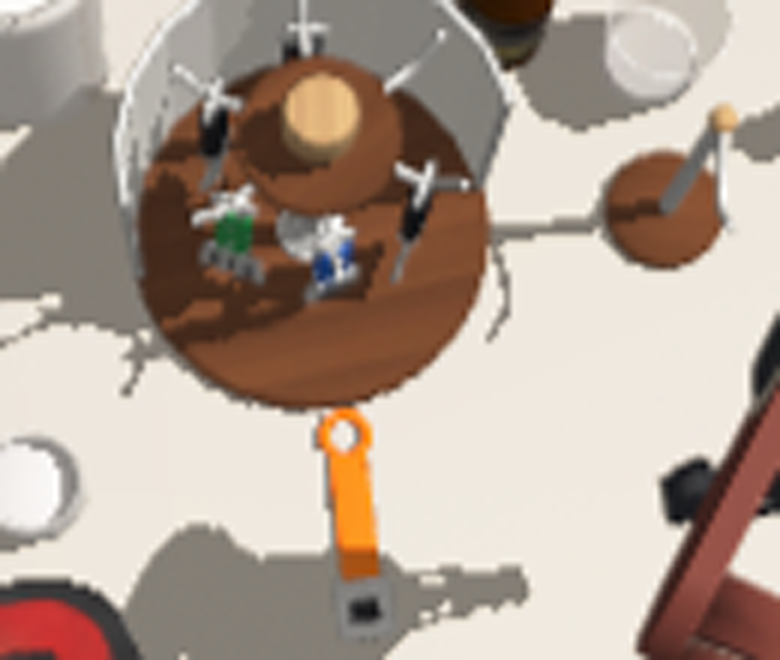

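Request:
jog_arm --moves '[[[8.5,0,0,0,-0.01,0.025,0.045],[8.5,0.97,-3.5,0,0,0,0],[8.5,0.97,-3.5,0,0,0,0],[8.5,0.97,-3.5,0,0,0,0],[8.5,0.97,-3.5,0,0,0,0],[8.5,0.97,-3.5,0,0,0,0],[8.5,0.97,-3.5,0,0,0,0],[8.5,0,0,3.5,0,0,0],[8.5,0,0,3.5,0,0,0],[5,0,0,3.5,0,0,0],[5,0,0,3.5,0,0,0],[5,0,0,3.5,0,0,0],[5,0,0,3.0,0,0,0],[5,0,0,0,0,0,0],[5,0,0,0,0,0,0]]]'

```text
time: 34.4
tool_pos: [0.4826, 0.056, 0.0826]
tool_rot: [0.0, 0.999, 0.04, -0.002]
contact_force: [0.5, -0.1, 1.1]
gripper_width: 0.584
grasp_force: 0.0
```

```bash
python3 - <<'E'
from h import *
go([.486,.0545,.004],down(.07))
E
```

```text
t 34.4 pos [0.4826 0.056  0.0826] j [-0.04 -0.14  2.06 -0.    1.23  1.45] w 0.58 F [ 0.5 -0.1  1.1]
shift cm [0.36 0.17 7.85] turn [0.    0.004 0.009]
```

Request:
jog_arm --moves '[[[5,0.2,0.15,3.0,0,0,0.009],[5,0,0,2.5,0,0,0],[5.0,0,0,1.3,0,0,0],[5.0,0,0,0,0,0,0],[5.0,0,0,0,0,0,0]]]'

```text
time: 34.82
tool_pos: [0.4881, 0.0538, 0.0182]
tool_rot: [0.001, 0.999, 0.034, 0.002]
contact_force: [-0.2, -1.2, 0.9]
gripper_width: 0.587
grasp_force: 0.0
```

```bash
python3 - <<'E'
from h import *
go([.486,.0545,.003],down(.07))
E
```

```text
t 34.8 pos [0.4881 0.0538 0.0182] j [-0.04 -0.03  2.08 -0.    1.09  1.46] w 0.59 F [-0.2 -1.2  0.9]
shift cm [-0.21 -0.09  1.52] turn [ 0.001 -0.003 -0.001]
```

Request:
jog_arm --moves '[[[5,-0.2,0,0.9,0,0,0],[5,0,0,0.5,0,0,0],[5.0,0,0,0,0,0,0]]]'

```text
time: 35.07
tool_pos: [0.4845, 0.0534, 0.0022]
tool_rot: [0.0, 0.999, 0.034, 0.0]
contact_force: [-0.5, 0.1, -1.1]
gripper_width: 0.588
grasp_force: 0.0
```

Request:
jog_arm --moves '[[[4,0,0,0,0,0,0],[3,0,0,0,0,0,0],[2,0,0,0,0,0,0],[2,0,0,0,0,0,0],[2,0,0,0,0,0,0],[2,0,0,0,0,0,0],[2,0,0,0,0,0,0]]]'

```text
time: 35.65
tool_pos: [0.4852, 0.0532, 0.0029]
tool_rot: [0.001, 0.999, 0.034, 0.001]
contact_force: [-0.4, -0.4, 5.6]
gripper_width: 0.281
grasp_force: 59.5
```

```bash
python3 - <<'E'
from h import *
go([.486,.0545,.003],down(.07)); s=state(); print(s["grasp_force"],s["gripper_width"]*85.4)
E
```

```text
t 35.6 pos [0.4852 0.0532 0.0029] j [-0.04 -0.01  2.09 -0.    1.06  1.46] w 0.28 F [-0.4 -0.4  5.6]
shift cm [ 0.09 -0.12 -0.01] turn [ 0.001 -0.002 -0.002]
59.518792033195496 23.963388067462635
```

Request:
jog_arm --moves '[[[2,0,0,-2,0,0,0],[2,0,0,-3.5,0,0,0],[2,0,0,-3.5,0,0,0],[2,0,0,-3.5,0,0,0],[2,0,0,-3.5,0,0,0],[2,0,0,-3.5,0,0,0],[2,0,0,-3.5,0,0,0],[2,0,0,-3.5,0,0,0],[2,0,0,-3.5,0,0,0],[2,0,0,0,0,0,0.11],[2,0,0,0,0,0,0.11],[2,0,0,0,0,0,0],[2,0.76,3.35,0,0,0,0],[2,0.76,3.35,0,0,0,0],[2,0.76,3.35,0,0,0,0],[2,0.76,3.35,0,0,0,0],[2,0.76,3.35,0,0,0,0],[2,0.76,3.35,0,0,0,0],[2,0,0,0,0,0,0]]]'

```text
time: 37.23
tool_pos: [0.4982, -0.1567, 0.3003]
tool_rot: [0.001, 0.997, -0.077, -0.001]
contact_force: [0.1, -0.2, -1.2]
gripper_width: 0.274
grasp_force: 59.4
```

Request:
jog_arm --moves '[[[2,0,0,0,0,0.1,0],[2,0,0,0,0,0.105,0],[2,0,0,0,0,0.105,0],[2,0,0,0,0,0.105,0],[2,0,0,0,0,0.105,0],[2,0,0,0,0,0.105,0],[2,0,0,0,0,0.105,0],[2,0,0,0,0,0.105,0],[2,0,0,0,0,0.105,0],[2,0,0,0,0,0,0],[2,0,0,0,0,0,0]]]'

```text
time: 38.15
tool_pos: [0.4978, -0.1515, 0.2989]
tool_rot: [0.034, 0.89, -0.068, 0.45]
contact_force: [1.2, 0.2, -0.3]
gripper_width: 0.278
grasp_force: 59.5
```

```bash
python3 - <<'E'
from h import *
f=grab_frame("top"); X=cloud(f)
O=X[(abs(X[:,0]-.645)<.055)&(abs(X[:,1]+.157)<.03)&(X[:,2]>.19)&(X[:,2]<.24)]
L=O[O[:,0]<.665]; print("line y(x)",np.polyfit(L[:,0],L[:,1],1),len(L)); 
for lo in np.arange(.6,.7,.01):
    b=O[(O[:,0]>=lo)&(O[:,0]<lo+.01)]
    if len(b): print(lo.round(2),len(b),b.mean(0).round(4))
A=np.array([.677,-.1575]); off=[.0505,0,-.0015]
plan(A,180,-.15,35,off,[(.110,.245),(.080,.240),(.067,.232),(.053,.213),(.046,.199)])
s,c,r=pose(); E=c+r.apply(off); tip=np.array([A[0]-.068,A[1],.231]); print("eye",E)
m=(proj(f,E)+proj(f,tip))[0]/2; b=(m-[45,40]).astype(int); print("eye",(proj(f,E)-b)*7,"tip",(proj(f,tip)-b)*7,"seat",(proj(f,[.631,-.1575,.205])-b)*7)
cv2.imwrite("pics/op1.png",cv2.resize(f["color"][b[1]:b[1]+80,b[0]:b[0]+90],None,fx=7,fy=7,interpolation=cv2.INTER_CUBIC))
E
```

```text
line y(x) [-0.03563354 -0.13478286] 29
0.6 1 [ 0.6082 -0.1563  0.2365]
0.61 4 [ 0.6153 -0.1563  0.2292]
0.62 3 [ 0.6261 -0.1571  0.2122]
0.63 5 [ 0.6344 -0.1577  0.2059]
0.64 7 [ 0.6446 -0.1578  0.2095]
0.65 7 [ 0.656  -0.1582  0.2136]
0.66 3 [ 0.6644 -0.1583  0.2175]
0.67 19 [ 0.6754 -0.1581  0.2174]
0.68 9 [ 0.6835 -0.1585  0.2251]
t 38.2 pos [ 0.4988 -0.1519  0.3018] j [-0.65 -0.87  2.36  0.54  0.85  0.88] w 0.28 F [-0.5  0.  -0.8]
shift cm [-5.59 -0.48  9.12] turn [0.002 0.022 0.   ]
(0.08, 0.24) [ 1.29 -0.45  2.72]
(0.067, 0.232) [ 0.08 -0.19  1.51]
(0.053, 0.213) [-0.76 -0.21  2.22]
(0.046, 0.199) [-0.75 -0.1   1.37]
eye [ 0.52710698 -0.15614623  0.34341545]
eye [[346.92623768 342.7396156 ]] tip [[294.29251037 225.03148165]] seat [[282.37481211 194.65565156]]
```

View pics/op1.png

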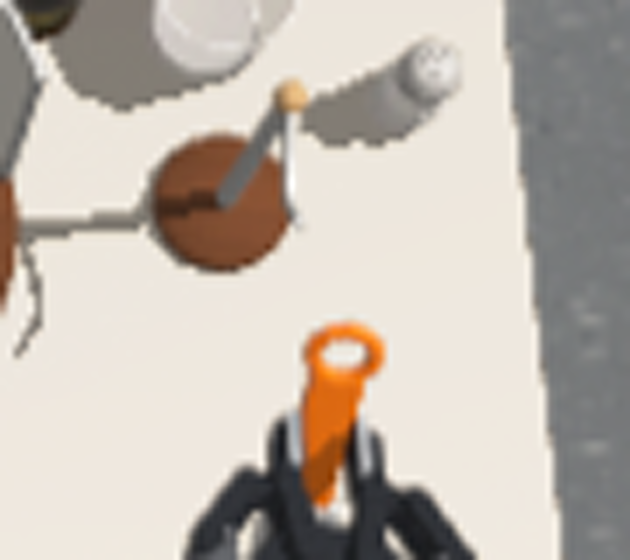

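Request:
jog_arm --moves '[[[2,-2.8,-0.2,0,0,0.02,0],[2,-2.8,-0.2,0,0,0,0],[2,0,0,2.5,0,0,0],[2,0,0,2.5,0,0,0],[2,0,0,2.5,0,0,0],[2,0,0,1.2,0,0,0],[2,0,0,0,0,0,0],[2,0,0,0,0,0,0]]]'

```text
time: 38.87
tool_pos: [0.5398, -0.1541, 0.2076]
tool_rot: [0.035, 0.885, -0.066, 0.46]
contact_force: [-0.1, -0.8, -1.6]
gripper_width: 0.28
grasp_force: 59.6
```

```bash
python3 - <<'E'
from h import *
f=grab_frame("top"); g=grab_frame("scene"); s,c,r=pose(); off=np.array([.0505,0,-.0015]); E=c+r.apply(off); print("E",E)
for F in(f,g):
    hsv=cv2.cvtColor(F["color"],cv2.COLOR_BGR2HSV); m=(hsv[...,0]>=6)&(hsv[...,0]<=22)&(hsv[...,1]>120)
    X=cloud(F,m); L=r.inv().apply(X-c); k=(abs(L[:,0]-.04)<.06)&(abs(L[:,1])<.03)&(abs(L[:,2])<.02); L=L[k]
    print(len(L),"max x",L[:,0].max().round(4))
    for lo in np.arange(0.01,.08,.01):
        b=L[(L[:,0]>=lo)&(L[:,0]<lo+.01)]
        if len(b): print(" ",lo.round(2),len(b),"y",b[:,1].min().round(4),b[:,1].max().round(4),"z",b[:,2].mean().round(4))
A=np.array([.677,-.158]); off=[.050,-.002,-.0015]
plan(A,180,-.15,35,off,[(.082,.240),(.067,.232),(.053,.213),(.046,.199)])
E
```

```text
E [ 0.5666968  -0.15860272  0.25092271]
122 max x 0.0664
  0.01 14 y -0.0114 0.0106 z -0.0038
  0.02 17 y -0.0132 0.0076 z -0.0041
  0.03 15 y -0.0154 0.01 z -0.0038
  0.04 10 y -0.0172 0.015 z -0.0035
  0.05 14 y -0.0176 0.0128 z -0.0019
  0.06 10 y -0.013 0.0073 z -0.0035
143 max x 0.0655
  0.01 26 y -0.0134 0.0117 z -0.0046
  0.02 26 y -0.0098 0.0147 z -0.005
  0.03 25 y -0.0132 0.0138 z -0.0043
  0.04 14 y -0.0146 0.0167 z -0.0033
  0.05 19 y -0.0139 0.0177 z -0.0043
  0.06 12 y -0.0123 0.0135 z -0.004
t 39.0 pos [ 0.5393 -0.1545  0.2086] j [-0.59 -0.64  2.4   0.7   0.57  0.7 ] w 0.28 F [-0.1  0.5 -1.2]
shift cm [ 0.75 -0.29  2.9 ] turn [ 0.002 -0.002  0.001]
(0.067, 0.232) [ 0.2  -0.22  1.67]
(0.053, 0.213) [-0.76 -0.21  2.22]
(0.046, 0.199) [-0.75 -0.1   1.37]
```

Request:
jog_arm --moves '[[[2,0.4,-0.15,1.45,0,0,0],[2,0.4,-0.15,1.45,0,0,0],[2,0.1,-0.1,0.6,0,0,0],[2,0,0,0,0,0,0],[2,0,0,0,0,0,0]]]'

```text
time: 39.38
tool_pos: [0.5726, -0.1554, 0.1947]
tool_rot: [0.035, 0.884, -0.067, 0.461]
contact_force: [-0.5, 0.3, -0.5]
gripper_width: 0.277
grasp_force: 59.5
```

```bash
python3 - <<'E'
from h import *
A=np.array([.677,-.158]); off=[.049,-.0015,-.002]
plan(A,180,-.15,35,off,[(.067,.232),(.053,.213),(.046,.199)])
f=grab_frame("top"); b=eyecheck(f,off,"op2.png",10,60,50); print("tip",(proj(f,[.609,-.158,.231])-b)*10)
E
```

```text
t 39.4 pos [ 0.5726 -0.1554  0.1947] j [-0.54 -0.49  2.34  0.73  0.48  0.66] w 0.28 F [-0.5  0.3 -0.5]
shift cm [ 0.3  -0.16  1.12] turn [ 0.002 -0.001  0.   ]
(0.053, 0.213) [-0.76 -0.21  2.22]
(0.046, 0.199) [-0.75 -0.1   1.37]
eye [ 0.5988 -0.158   0.236 ] crop px [306. 257.] origin [371 145]
tip [[301.8689759  231.43487532]]
```

View pics/op2.png

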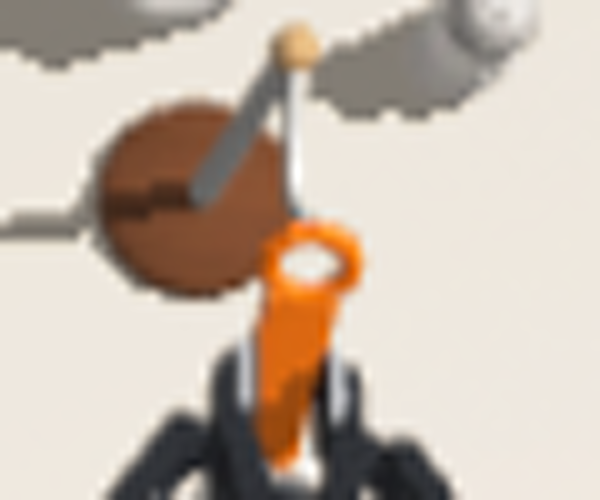

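Request:
jog_arm --moves '[[[2,0.15,-0.1,0.6,0,0,0],[2,0.1,-0.1,0.6,0,0,0],[2,0,0,0,0,0,0],[2,0,0,0,0,0,0]]]'

```text
time: 39.77
tool_pos: [0.5841, -0.155, 0.1889]
tool_rot: [0.035, 0.884, -0.067, 0.46]
contact_force: [0.6, 0.2, -0.9]
gripper_width: 0.276
grasp_force: 59.5
```

```bash
python3 - <<'E'
from h import *
A=np.array([.677,-.158]); off=[.049,-.0015,-.002]
plan(A,180,-.15,35,off,[(.067,.232),(.053,.213),(.046,.199)])
f=grab_frame("top"); b=eyecheck(f,off,"op3.png",10,60,50); print("tip",(proj(f,[.609,-.158,.231])-b)*10)
E
```

```text
t 39.8 pos [ 0.5841 -0.155   0.1889] j [-0.52 -0.44  2.32  0.75  0.45  0.65] w 0.28 F [ 0.6  0.2 -0.9]
shift cm [ 0.12  0.06 -0.14] turn [ 0.001  0.    -0.   ]
(0.053, 0.213) [-0.76 -0.21  2.22]
(0.046, 0.199) [-0.75 -0.1   1.37]
eye [ 0.6104 -0.1576  0.2303] crop px [300. 258.] origin [371 142]
tip [[301.8689759  261.43487532]]
```

View pics/op3.png

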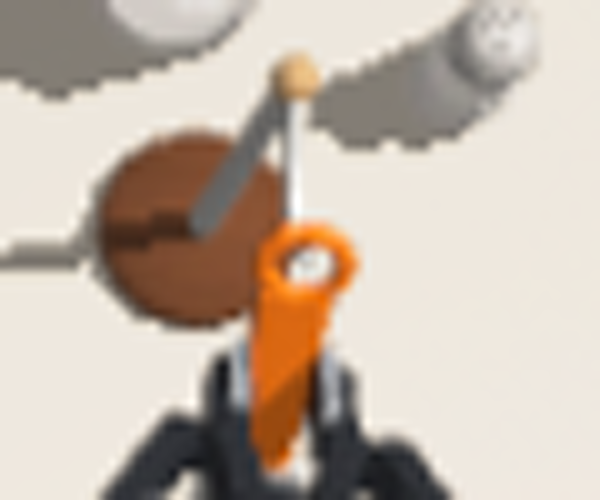

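Request:
jog_arm --moves '[[[2,-0.3,-0.07,1.05,0,0,0],[2,-0.34,-0.08,1.05,0,0,0],[2,-0.37,-0.05,0.7,0,0,0],[2,-0.37,-0.05,0.65,0,0,0],[2,0,0,0,0,0,0],[2,0,0,0,0,0,0]]]'

```text
time: 40.32
tool_pos: [0.6053, -0.156, 0.1597]
tool_rot: [0.035, 0.884, -0.067, 0.461]
contact_force: [0.4, 1.3, 2.0]
gripper_width: 0.279
grasp_force: 59.9
```

```bash
python3 - <<'E'
from h import *
A=np.array([.677,-.158]); off=[.049,-.0015,-.002]
plan(A,180,-.15,35,off,[(.046,.199)]); plan(A,180,-.15,25,off,[(.046,.199)])
E
```

```text
t 40.3 pos [ 0.6053 -0.156   0.1597] j [-0.5  -0.32  2.29  0.88  0.37  0.52] w 0.28 F [0.4 1.3 2. ]
shift cm [-0.2  -0.03  0.05] turn [ 0.002 -0.002  0.   ]
t 40.3 pos [ 0.6053 -0.156   0.1597] j [-0.5  -0.32  2.29  0.88  0.37  0.52] w 0.28 F [0.4 1.3 2. ]
shift cm [-0.1  -0.04  0.9 ] turn [0.002 0.172 0.   ]
```

Request:
jog_arm --moves '[[[2,0,0,0.45,0,0.085,0],[2,0,0,0.45,0,0.085,0],[2,0,0,0,0,0,0],[4.0,0,0,0,0,0,0],[4.0,0,0,0,0,0,0],[4.0,0,0,0,0,0,0],[4.0,0,0,0,0,0,0],[4.0,0,0,-1,0,0,0],[4.0,0,0,-2,0,0,0],[4.0,0,0,-3,0,0,0],[4.0,0,0,-3,0,0,0],[4.0,0,0,0,0,0,0]]]'

```text
time: 41.32
tool_pos: [0.5317, -0.1428, 0.2085]
tool_rot: [0.036, 0.861, -0.06, 0.503]
contact_force: [1.2, 0.1, 0.9]
gripper_width: 0.467
grasp_force: 0.0
```

Request:
jog_arm --moves '[[[4,0,0,0,0,-0.11,0],[4,0,0,0,0,-0.11,0],[4,0,0,0,0,-0.11,0],[4,0,0,0,0,-0.11,0],[4,0,0,0,0,-0.11,0],[4,0,0,0,0,-0.11,0],[4,0,0,0,0,-0.11,0],[4,0,0,0,0,-0.11,0],[4,0,0,0,0,-0.11,0],[4,0,0,0,0,-0.11,0],[4,-3,0,-2,0,0,0],[4,-3,0,-2,0,0,0],[4,-3,2,-1,0,0,0],[4,0,3,0,0,0,0],[4,0,3,0,0,0,0],[4,0,3,0,0,0,0],[4,0,3,0,0,0,0],[4,0,0,0,0,0,0]]]'

```text
time: 42.82
tool_pos: [0.4257, -0.2726, 0.2524]
tool_rot: [-0.004, 0.997, -0.071, -0.018]
contact_force: [0.4, -0.2, -0.4]
gripper_width: 0.467
grasp_force: 0.0
```

```bash
python3 - <<'E'
from h import *
f=grab_frame("top"); g=grab_frame("scene"); go([.4,-.3,.3])
hooks(f,np.array([.6685,.0763]))
a=f["color"][115:235,285:425]; b=g["color"][130:260,300:440]
cv2.imwrite("pics/end.png",np.vstack([cv2.resize(a,(400,300),interpolation=cv2.INTER_CUBIC)[:300],cv2.resize(b,(400,300),interpolation=cv2.INTER_CUBIC)]))
E
```

```text
t 42.9 pos [ 0.4263 -0.2693  0.2524] j [-0.7  -0.23  1.84 -0.01  1.56  1.01] w 0.47 F [ 0.1 -0.2  0. ]
shift cm [-2.36  3.37 -4.7 ] turn [0. 0. 0.]
phase mod 60: 5.6 0.8969060098038408 [12  0  0  4 15  0  0  0 16  0  0  2 26  4  0  2 23  2  0  4 18  0  0  4]
```

View pics/end.png

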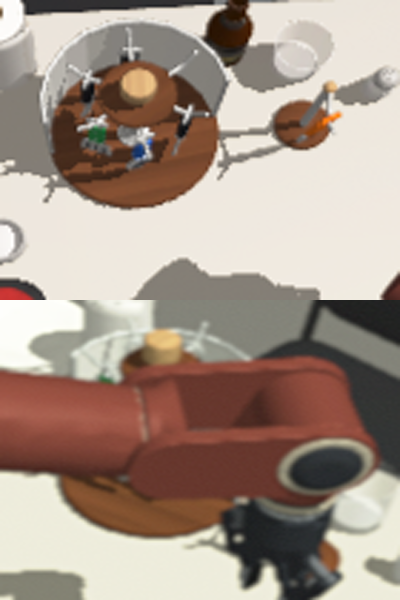

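Request:
jog_arm --moves '[[[4,-2,3,-3,0,0,0],[4,0,3,-3,0,0,0],[4,0,3,0,0,0,0],[4,0,3,0,0,0,0],[4,0,3,0,0,0,0],[4,0,3,0,0,0,0],[4,0,0,0,0,0,0],[4,0,0,0,0,0,0],[4,0,0,0,0,0,0],[4,0,0,0,0,0,0],[4,0,0,0,0,0,0],[4,0,0,0,0,0,0],[4,0,0,0,0,0,0],[4,0,0,0,0,0,0],[4,0,0,0,0,0,0],[4,0,0,0,0,0,0],[4,0,0,0,0,0,0],[4,0,0,0,0,0,0],[4,0,0,0,0,0,0],[4,0,0,0,0,0,0]]]'

```text
time: 44.58
tool_pos: [0.3868, -0.4414, 0.3089]
tool_rot: [-0.004, 0.998, -0.068, -0.017]
contact_force: [-0.3, 0.1, 0.2]
gripper_width: 0.473
grasp_force: 0.0
```

Request:
jog_arm --moves '[[[4,0,0,0,0,0,0],[4,0,0,0,0,0,0],[4,0,0,0,0,0,0],[4,0,0,0,0,0,0],[4,0,0,0,0,0,0],[4,0,0,0,0,0,0],[4,0,0,0,0,0,0],[4,0,0,0,0,0,0],[4,0,0,0,0,0,0],[4,0,0,0,0,0,0],[4,0,0,0,0,0,0],[4,0,0,0,0,0,0],[4,0,0,0,0,0,0],[4,0,0,0,0,0,0],[4,0,0,0,0,0,0],[4,0,0,0,0,0,0],[4,0,0,0,0,0,0],[4,0,0,0,0,0,0],[4,0,0,0,0,0,0],[4,0,0,0,0,0,0]]]'

```text
time: 46.25
tool_pos: [0.3868, -0.4413, 0.309]
tool_rot: [-0.004, 0.998, -0.068, -0.017]
contact_force: [0.6, -0.5, -0.4]
gripper_width: 0.468
grasp_force: 0.0
```

Request:
jog_arm --moves '[[[4,0,0,0,0,0,0],[4,0,0,0,0,0,0],[4,0,0,0,0,0,0],[4,0,0,0,0,0,0],[4,0,0,0,0,0,0],[4,0,0,0,0,0,0],[4,0,0,0,0,0,0],[4,0,0,0,0,0,0],[4,0,0,0,0,0,0],[4,0,0,0,0,0,0],[4,0,0,0,0,0,0],[4,0,0,0,0,0,0],[4,0,0,0,0,0,0],[4,0,0,0,0,0,0],[4,0,0,0,0,0,0],[4,0,0,0,0,0,0],[4,0,0,0,0,0,0],[4,0,0,0,0,0,0],[4,0,0,0,0,0,0],[4,0,0,0,0,0,0]]]'

```text
time: 47.92
tool_pos: [0.3868, -0.4413, 0.309]
tool_rot: [-0.004, 0.998, -0.068, -0.017]
contact_force: [0.4, -0.1, -0.5]
gripper_width: 0.47
grasp_force: 0.0
```

```bash
cat > w.py <<'E'
from h import *
S=np.array([.6685,.0763])
for i in range(12):
    f=grab_frame("scene"); hsv=cv2.cvtColor(f["color"],cv2.COLOR_BGR2HSV); o=[]
    for (a,b),c,rad in(((6,20),(.63,-.16),.08),((45,85),(.629,.129),.08),((100,125),(.602,.069),.08)):
        m=(hsv[...,0]>=a)&(hsv[...,0]<=b)&(hsv[...,1]>140)&(hsv[...,2]>60); X=cloud(f,m); X=X[(np.hypot(*(X[:,:2]-c).T)<rad)&(X[:,2]>.06)&(X[:,2]<.23)]
        o+=[len(X)]+((X.mean(0)*1000).round().astype(int).tolist()+[int(X[:,2].min()*1000),int(X[:,2].max()*1000)] if len(X) else [])
    print(o)
print(state()["time"],state()["tool_pos"])
E
python3 w.py
```

```text
[0, 6, 625, 118, 211, 203, 216, 0]
[0, 7, 624, 118, 212, 207, 216, 0]
[0, 7, 627, 118, 210, 199, 215, 0]
[0, 8, 626, 119, 210, 203, 213, 0]
[0, 7, 627, 119, 209, 201, 215, 0]
[0, 7, 626, 119, 210, 204, 215, 0]
[0, 7, 626, 118, 210, 203, 219, 0]
[0, 6, 628, 120, 208, 199, 212, 0]
[0, 6, 626, 119, 210, 205, 219, 0]
[0, 8, 625, 118, 211, 203, 216, 0]
[0, 7, 626, 118, 210, 199, 214, 0]
[0, 8, 627, 119, 209, 205, 215, 0]
48.5167 [ 0.38679571 -0.44130807  0.30895276]
```

```bash
sed -i 's/"scene"/"top"/' w.py; python3 w.py
```

```text
[56, 633, -155, 173, 91, 220, 18, 627, 126, 182, 141, 213, 16, 602, 74, 186, 149, 220]
[56, 633, -155, 173, 89, 221, 17, 627, 125, 182, 144, 212, 16, 602, 74, 186, 147, 218]
[56, 633, -155, 173, 93, 218, 17, 627, 125, 183, 152, 223, 16, 602, 74, 188, 146, 220]
[56, 633, -155, 173, 93, 220, 17, 627, 125, 181, 143, 219, 16, 602, 74, 186, 146, 217]
[56, 633, -155, 173, 92, 219, 18, 627, 126, 181, 147, 212, 16, 602, 74, 187, 145, 222]
[56, 633, -155, 172, 94, 221, 17, 627, 125, 182, 146, 217, 16, 602, 74, 187, 153, 218]
[56, 633, -155, 173, 94, 221, 17, 627, 125, 183, 148, 222, 16, 602, 74, 187, 150, 218]
[56, 633, -155, 173, 94, 219, 17, 627, 125, 184, 151, 213, 16, 602, 74, 188, 151, 219]
[55, 633, -155, 173, 92, 221, 18, 627, 126, 181, 149, 218, 16, 602, 74, 186, 147, 218]
[55, 633, -155, 173, 96, 217, 17, 627, 125, 182, 145, 217, 16, 602, 74, 187, 150, 220]
[54, 633, -155, 174, 92, 225, 17, 627, 125, 183, 148, 217, 16, 602, 74, 188, 148, 221]
[55, 633, -155, 174, 85, 223, 17, 627, 125, 182, 145, 217, 16, 602, 74, 187, 151, 219]
49.1167 [ 0.38681387 -0.44130841  0.30896634]
```

```bash
python3 -c "
from plant import *
print(job_done())"
```

```text
the job is handed in; nothing more can be done
None
```

The job is handed in: the green spatula and blue spoon each hang at rest on their own free hook, the orange opener hangs at rest on the larger peg stand (the cake slice was not on the table), and no verdict was returned.

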